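# Stow the folding wedges head to tail and shut the drawer

## Task

Put the two wooden wedges from the sloped rack away in the two open places of the drawer: lay each one head to tail on the wedge already there, its thick end over the thin end below, so that the top comes out level and nothing stands above the drawer's rim. Then push the drawer fully shut without any wedge catching on the rail it runs under, and leave the other things on the bench where they are.

Things in the scene. Friction and masses are not known exactly. Their poses are not given: they have to be found in the camera images.
- wedge_a: Beech wedge, thick end painted red: 64 mm long, 28 wide, 10 thick at one end, 20 at the other; 30 g. Origin at its centre; x to the thick end, y across, z normal to the plane midway between its sloping faces (each 4.5 degrees to it; ends square to it). To be put away. Starts on the rack's deck, length along rack y, thick end to +y, one long side against the lip, its z up out of the deck.
- wedge_b: Wedge, size and axes as wedge_a. To be put away too. Starts beside it on the rack's deck (left or right of it, middles about 116 mm apart), thick end to rack -y. Either wedge may go into either open place.
- low_a: Wedge, size and axes as wedge_a. Lies flat on the drawer's floor, length along the drawer's y, so its x axis rises by 4.5 degrees; thick end to drawer +y. An open place is on top of it. The low wedges lie side by side 30.5 mm apart, low_c rearmost, low_a and low_b in either order before it.
- low_b: Wedge, size and axes as wedge_a. Lies flat on the drawer's floor, length along the drawer's y, so its x axis rises by 4.5 degrees; thick end to drawer -y. The other open place is on top of it. A wedge well laid on a low one has its centre 15 mm straight above that one's, x axis opposite, z parallel (or reversed), and a level top.
- low_c: Wedge, size and axes as wedge_a. Lies flat on the drawer's floor, length along the drawer's y, so its x axis rises by 4.5 degrees; thick end to drawer +y. It carries top_c already.
- top_c: Wedge, size and axes as wedge_a. Already lies head to tail on low_c: a finished pair, 30 mm high all along, level on top.
- chest: Low bench-top drawer unit, fixed: 120 mm deep (x), 170 wide (y), 64 high, a pen (16 mm) on top at the rear. Origin: centre of its underside; front face 60 mm along its -x, towards the robot. The drawer slides out along its -x.
- drawer (a joint): How far the drawer is open, m: 0 fully shut, about 0.10 at the start (stop at 0.108). Runners with about 3 N of friction; it stays where it is left.
- bed (a point): Moves with the drawer: centre of the wedge bed's floor, 15 mm above the bench, axes as the chest's. Bed 91.5 mm in x (three places, centres -30.5, 0, +30.5 mm), 73 in y between battens (5 thick, 9 high); outside each a 27 mm wide finger trough. Rim (drawer sides, wall behind the bed) 33 mm above this floor; front panel's top 38 mm above it, inner face at x = -45.75 mm, 12 thick.
- knob (a point): Middle of the face of the brass knob (20 mm across, stands 18 mm out) on the drawer's front panel, 32 mm above the bench; moves with the drawer. Pushed along the chest's +x it shuts the drawer.
- rail: The chest's front rail above the drawer, just inside its front face: 10 x 152 x 4.5 mm. Origin: centre of its underside, 49.5 mm above the bench: 1.5 mm above the drawer's rim, about 4 mm above a well laid pair.
- rack: Fixed plywood rack, 118 mm deep (x), 250 wide (y), turned to face the drawer unit. Origin: centre of its underside, front to -x. Deck slopes up from the front at 30 degrees, lip 7 mm high below. A shelf board (carton, tape roll on it) overhangs: underside 158 mm above the bench, front edge 7 mm behind the wedges' middles, so wedges are taken square to the deck, not from straight above.
- oil_can: Red oil can, 76 x 90 x 152 mm, standing by; leave it. Origin: centre of its underside.
- pliers: Blue-handled pliers lying on the bench, 194 mm long; leave them. Origin: their middle, underside.
- tape: Pocket tape measure, black with a yellow face, 36 x 79 x 66 mm, standing on the bench; leave it. Origin: centre of its underside.
Mind the look-alikes: they are no part of the job. Leave any pink look-alike of the wedge_b alone.

How it is judged:
By the outcome, as a careful person would: the job done as asked, in the order asked, and still so for the second after the job is handed in, with the robot touching nothing.
It also fails if it takes over 72 s, if anything falls off the work surface, if the arm or the gripper's body presses on something with over 40 N, if the wrist force passes 120 N, or if a joint passes its speed limit or range.

## Robot

A 6-joint arm with a two-finger parallel gripper is mounted at the origin on a cart in front of the work surface, level with it; the furniture and walls round the work are solid. World frame = base frame: x ahead of the robot, y to its left, z up, the work surface at z = 0. Lengths are in m, angles in rad, forces in N, time in s.
With the tool pointing down it reaches from about 0.35 to 0.925 m from the base axis. Payload 6.4 kg.
Tool frame: the origin (TCP) lies between the finger pads; the fingertips stand 17 mm ahead of it and the grasp point (between the pads) lies 2 mm behind it (tip_extent is the z of the fingertips in the tool frame, in m); z points along the fingers, y is the line along which they close (so a half turn about z gives the same grasp; the last joint's range is limited). The gripper opens to 85 mm and grips with 20 to 120 N. Pads are 22 mm wide; open, the fingers measure 114 mm over their backs; the gripper's body (76 mm by 85 mm) begins 54 mm behind the grasp point. The pads swing forward as they close: fully open they stand 13 mm farther back than shut.
Start: joints at [1.056, 0.245, 1.558, -0, 1.339, -0.174], TCP at [0.217, 0.613, 0.248] pointing down, gripper open.
Joint ranges: [-3.13, 3.13], [-1.02, 2.26], [0.13, 2.54], [-0.95, 4.09], [0.21, 2.88], [-2.74, 2.74]. Speed limits (rad/s): [2.57, 2.57, 3.14, 3.14, 3.14, 3.14].

## Interface

Orientations are given as a unit quaternion [x, y, z, w].
In Python, from cell import get_state, grab_frame, finish_job, recognise, outline_of, tip_extent gives the robot as it stands. The module is installed in compiled form; this text tells all that it offers.
- The arm moves only by the shell command python3 -m creep 'ROWS' [OPENING]. ROWS is JSON, a list of rows, each a list of 2 entries, a list of its own where there are three numbers: the shift along the tool's x, y, z in m, then the turn about the tool's z in rad. In form: [[[dx, dy, dz], twist], ...]. A call has 1 to 20 rows; each row is the pose to reach, as a shift and turn from the pose commanded when the call began, along the tool's axes at that moment; what a row does not reach only later rows make up. A row lasts 1/8 s, in which the tool goes at most 62.5 mm and 10.7 degrees, less where a joint would pass 70% of its speed; a pose out of reach is approached as far as the arm can. A call with a gripper value outside its range is refused whole. OPENING is the closure in counts, from 0 (fully open) to 255 (shut), set as the call begins (- or left out, the last holds). The fingers move at their own pace and stop on an object; the grip force is fixed at half the most. Time passes only in rows, so rows that repeat a pose let the fingers close. It gives the time, the measured TCP pose, the force, the opening and the grip force at its end, in the units of the state.
- get_state(): the state, without advancing time (a new reading comes with each control period).
- grab_frame(name): name is "scene" or "top" or "wrist"; returns a dict with "frame" (480x640x3 uint8, red, green, blue), "fovy" (degrees; the focal length in pixels is half the picture's height over the tangent of half this angle, whatever the lens; pixels are square), "cx", "cy" (the principal point, pixels), "rvec" (rotation vector, rad) and "tvec" (3), from world to camera coordinates, as OpenCV has them. Camera axes: x right, y down, z forward; pixel columns grow to the right and rows downward; lengths in m; the calibration is good to about 2 mm. A picture is of the moment at which its call begins. There is no depth.
- finish_job(): hands the job in; it is judged then, once.
Trained networks look in a picture, given as the dict that the camera call returned (one of the last four; its "shot" number tells which), for a name from the list of things; names that differ only in an ending like _2 or _b are one class to them, and where a whole thing is asked for, a point or a joint stands for the part that bears it (a point fixed in the world has none). Each returns a list of dicts, best first, with "p" (0 to 1); they miss things now and then, are a little off and sometimes report something else, mostly with a low value. They report only what shows in the picture. A call takes as long as a camera call. They do not tell look-alikes from the thing itself.
- recognise(name, picture): "point" ([row, column] in pixels, amid what is visible of it).
- outline_of(name, picture): "region" (480x640 bool, what is visible of it) and "point" ([row, column] in pixels, amid what is visible of it).
The state is a dict: "clock": time; "joints": joint angles; "dq": joint speeds; "joint_efforts": joint torques, N m; "ee_pos": TCP position; "tool_rot": TCP orientation; "wrist_force": force on the tool from outside, world axes, zero at the start; "ft_torque": the same for the moment, N m; "opening": finger opening in m; "grip_force": force on a finger pad.
Only numpy, scipy, OpenCV 4.12 (cv2) and the standard library are available. Lean on these libraries where they do the work, as an engineer would, in place of code of your own. Each camera call takes 0.05 s, during which the arm holds its last target. There are 200 camera calls.

## Working session

There is one attempt and no reset: what is moved stays moved. The work goes in short steps, Python scripts to look and compute and a shell command to move; the robot and the scene stay as the last step left them, time stands still between calls to the robot, and variables do not carry over. Pictures are saved under pics/ and viewed, at most 10 in all, crops included, and the job is handed in when it is done.

```bash
mkdir -p pics; ls
python3 - <<'E'
from cell import *
import cv2,numpy as np
print(get_state())
try: print(tip_extent)
except Exception as e: print(e)
ims=[]
for n in ("scene","top"):
    f=grab_frame(n); print(n,f["fovy"],f["cx"],f["cy"],f["rvec"],f["tvec"],f["shot"])
    for k in ("wedge_a","low_a","chest","drawer","knob","rail","rack","bed"):
        try: print(k,[(round(d["p"],2),[int(v) for v in d["point"]]) for d in recognise(k,f)][:8])
        except Exception as e: print(k,e)
    cv2.imwrite(f"pics/{n}0.png",f["frame"][:,:,::-1])
E
```

```text
pics
{'clock': 0.0, 'joints': array([ 1.05587856e+00,  2.45780660e-01,  1.55907419e+00, -2.91310227e-06,
        1.33867990e+00, -1.74122488e-01]), 'dq': array([ 0.00011971,  0.00123058, -0.00061258, -0.00176534,  0.00034417,
        0.00050181]), 'joint_efforts': array([ 2.86145361e-03, -4.29509389e+01, -3.26134765e+01,  5.84710801e-05,
        5.31399302e-03,  1.11618900e-05]), 'ee_pos': array([0.21699013, 0.61213305, 0.24716931]), 'tool_rot': array([ 1.69573834e-01,  9.85517007e-01, -9.14465728e-04, -3.26632822e-04]), 'wrist_force': array([-0.54253012,  0.69395188, -0.08024339]), 'ft_torque': array([ 0.05480572,  0.00577639, -0.02679082]), 'grip_force': 0.0, 'opening': 0.08548861603269073}
0.017
scene 55.96820835890958 312.61263861252473 242.33098856791398 [ 2.19730688 -0.9649711   0.37368499] [-0.3165308   0.28088738  0.74539484] 1
wedge_a [(0.87, [195, 228]), (0.7, [225, 295]), (0.51, [183, 276])]
low_a [(0.7, [268, 349]), (0.69, [261, 350])]
chest [(0.82, [235, 371])]
drawer [(0.82, [267, 348])]
knob [(0.79, [269, 347])]
rail []
rack [(0.69, [147, 239])]
bed [(0.65, [267, 341]), (0.16, [262, 348])]
top 53.898518227710106 321.67736800084987 243.80855229580703 [ 2.17725602 -2.16996727  0.08664913] [-0.02274272  0.48802005  0.98737272] 2
wedge_a [(0.98, [251, 185]), (0.78, [209, 210]), (0.57, [234, 270]), (0.16, [212, 165])]
low_a [(0.7, [238, 346]), (0.63, [250, 350]), (0.29, [214, 165])]
chest [(0.85, [196, 349]), (0.48, [241, 366])]
drawer [(0.72, [229, 354])]
knob [(0.85, [234, 367]), (0.41, [208, 211])]
rail []
rack [(0.74, [213, 162]), (0.51, [290, 267])]
bed [(0.6, [240, 362])]
```

View pics/scene0.png

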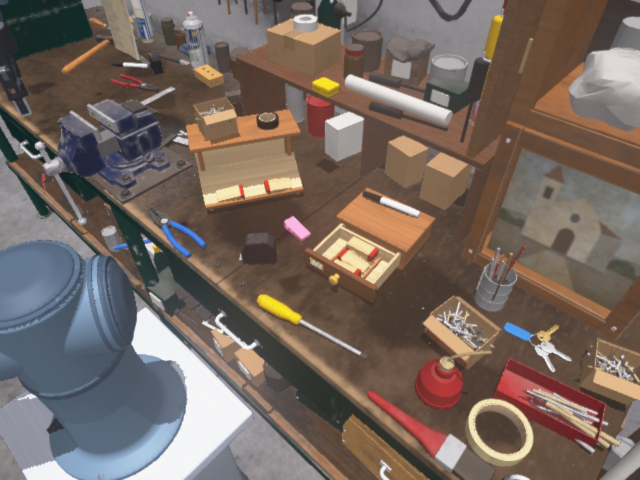

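View pics/top0.png

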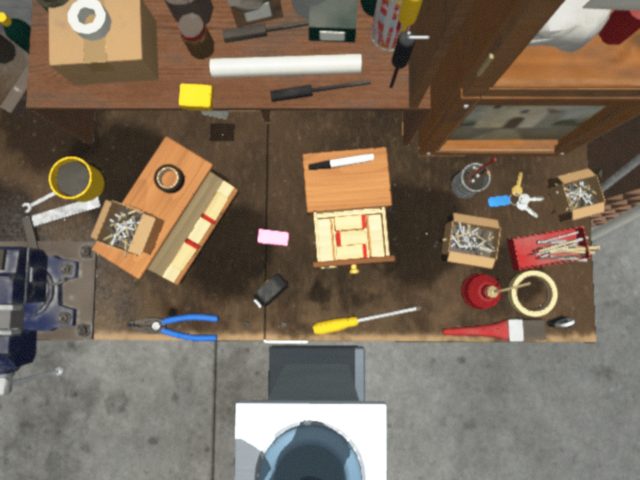

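The scene picture shows the rack at (240,165), with red wedge ends at about (243,190) and (268,187). The drawer is open at (350,260), and the pink look-alike is at (297,228). In the top picture the rack is at (170,215), its reds at (217,209) and (195,228), the drawer at (352,235), the chest at (347,180) and the tape measure at (270,290).

Next I'll zoom in and measure.

```bash
cat > h.py <<'E'
import numpy as np,cv2
from cell import *
from scipy.spatial.transform import Rotation as R
def K(f):
    fl=240/np.tan(np.radians(f["fovy"]/2)); return np.array([[fl,0,f["cx"]],[0,fl,f["cy"]],[0,0,1.]])
def proj(f,P):
    return cv2.projectPoints(np.array(P,float).reshape(-1,1,3),np.array(f["rvec"],float),np.array(f["tvec"],float),K(f),None)[0].reshape(-1,2)  # u,v
def ray(f,uv):
    M=cv2.Rodrigues(np.array(f["rvec"],float))[0]; c=-M.T@np.array(f["tvec"],float)
    return c, M.T@np.linalg.inv(K(f))@np.array([uv[0],uv[1],1.])
def atz(f,uv,z):
    c,d=ray(f,uv); return c+d*(z-c[2])/d[2]
def tri(fs,uvs):
    A=np.zeros((3,3));b=np.zeros(3)
    for f,uv in zip(fs,uvs):
        c,d=ray(f,uv);d=d/np.linalg.norm(d);P=np.eye(3)-np.outer(d,d);A+=P;b+=P@c
    return np.linalg.solve(A,b)
E
python3 - <<'E'
from h import *
s=grab_frame("scene");t=grab_frame("top")
def crop(f,u0,v0,w,h,k): return cv2.resize(f["frame"][v0:v0+h,u0:u0+w],None,fx=k,fy=k,interpolation=cv2.INTER_CUBIC)
a=crop(s,180,110,133,100,3);b=crop(s,300,180,133,100,3);c=crop(t,85,130,160,160,2.5)[:300*4//3,:400]
c=cv2.resize(crop(t,90,135,150,150,2),(400,400))[:, :]
d=crop(t,295,140,100,133,3)
top=np.hstack([a,b]); c=crop(t,90,160,160,120,2.5);d=crop(t,290,165,120,90,3.3334)
im=np.vstack([top[:, :798],np.hstack([c,d[:300,:400]])[:, :798]]);print(im.shape)
cv2.imwrite("pics/c1.png",im[:,:,::-1])
for nm,uv,z in [("redA",(217,209),.04),("redB",(195,228),.04),("knob",(354,270),.032),("pen",(341,161),.064)]: print(nm,atz(t,uv,z))
for n in ("wedge_a","low_a","rack","drawer","chest"):
    for q,f in (("s",s),("t",t)):
        for o in outline_of(n,f)[:6]:
            m=o["region"].astype(np.uint8); r=cv2.minAreaRect(cv2.findNonZero(m)); print(n,q,round(o["p"],2),o["point"],m.sum(),np.round(cv2.boxPoints(r)).astype(int).tolist())
E
```

```text
(600, 798, 3)
redA [0.55960629 0.20021997 0.04      ]
redB [0.51906046 0.24570595 0.04      ]
knob [ 0.43208991 -0.08933328  0.032     ]
pen [ 0.65706788 -0.06090806  0.064     ]
wedge_a s 0.87 [226.5, 293.2] 351 [[281, 225], [290, 214], [311, 233], [302, 243]]
wedge_a s 0.84 [195.3, 231.0] 277 [[216, 190], [241, 184], [244, 196], [218, 201]]
wedge_a s 0.65 [184.0, 277.7] 335 [[263, 180], [289, 175], [292, 188], [265, 193]]
wedge_a t 0.81 [235.8, 270.7] 402 [[257, 242], [258, 228], [288, 231], [287, 245]]
wedge_a t 0.73 [206.1, 211.2] 414 [[200, 216], [215, 190], [228, 198], [212, 223]]
wedge_a t 0.58 [250.9, 184.8] 483 [[169, 263], [186, 236], [199, 244], [182, 272]]
low_a s 0.63 [261.8, 350.4] 363 [[337, 258], [343, 247], [371, 263], [364, 274]]
low_a s 0.46 [267.1, 347.6] 155 [[333, 262], [335, 257], [362, 271], [360, 276]]
low_a s 0.45 [259.1, 368.1] 32 [[359, 263], [360, 257], [374, 259], [373, 265]]
low_a t 0.74 [238.6, 346.1] 434 [[334, 232], [365, 229], [366, 244], [335, 246]]
low_a t 0.64 [248.9, 351.6] 419 [[335, 246], [366, 243], [367, 257], [337, 260]]
rack s 0.93 [150.2, 237.9] 9033 [[180, 105], [289, 83], [311, 191], [202, 213]]
rack t 0.56 [212.2, 163.8] 11122 [[80, 242], [153, 126], [242, 182], [169, 298]]
rack t 0.26 [292.2, 269.0] 668 [[248, 295], [278, 271], [290, 286], [261, 310]]
drawer s 0.75 [265.7, 345.8] 3050 [[296, 265], [323, 214], [403, 255], [376, 306]]
drawer s 0.62 [261.4, 370.7] 18 [[351, 257], [353, 252], [374, 260], [372, 265]]
drawer t 0.85 [236.5, 365.5] 3037 [[310, 209], [392, 205], [395, 270], [313, 274]]
chest s 0.97 [236.8, 372.8] 7252 [[296, 256], [378, 167], [442, 226], [360, 315]]
chest s 0.35 [226.6, 168.8] 764 [[140, 222], [154, 203], [207, 243], [193, 262]]
chest t 0.93 [194.2, 352.2] 7643 [[302, 153], [386, 146], [397, 268], [312, 276]]
```

View pics/c1.png

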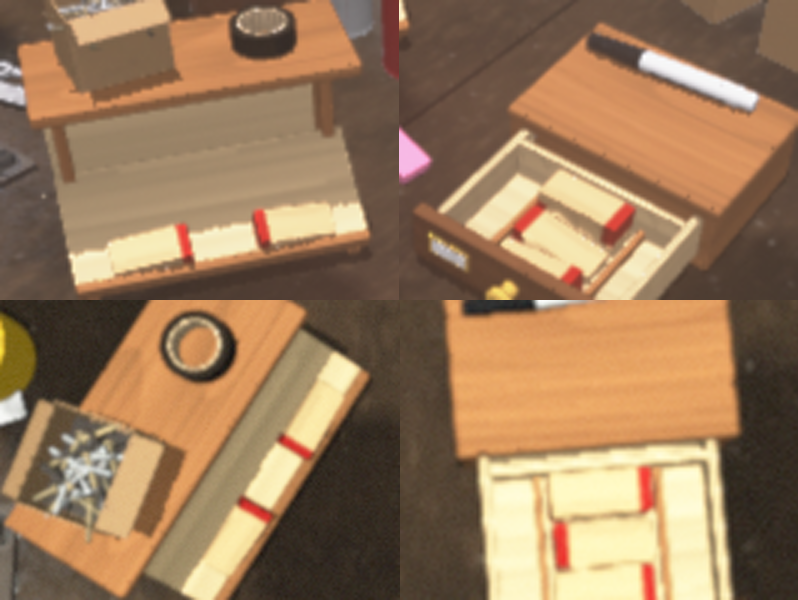

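The zoom shows the rack with open sides and a shelf on posts. wedge_a is on the right and wedge_b on the left, with red ends facing inward. In the drawer, the front low wedge has its red end to -y, the middle one to +y, and the finished pair is at the rear.

The moves offer no tilt, so I'll check what an out-of-reach target does to the orientation.

```bash
python3 -m creep '[[[-0.296,-0.128,-0.3],0],[[-0.296,-0.128,-0.3],0],[[-0.296,-0.128,-0.3],0],[[-0.296,-0.128,-0.3],0],[[-0.296,-0.128,-0.3],0],[[-0.296,-0.128,-0.3],0],[[-0.296,-0.128,-0.3],0],[[-0.296,-0.128,-0.3],0],[[-0.296,-0.128,-0.3],0]]' 0
python3 -c "
from h import *
s=get_state();print(s['joints'],R.from_quat(s['tool_rot']).as_matrix().round(3))
t=grab_frame('top')
A=atz(t,(212,206),.045);B=atz(t,(185,251),.045);print(A,B,np.linalg.norm(A-B),np.degrees(np.arctan2(*(B-A)[[1,0]])))
for c in [(312,276),(395,268)]:print('drawer front',atz(t,c,.053))
for c in [(302,153),(386,146)]:print('chest rear',atz(t,c,.064))
for z in (.025,):
  for c in [(334,232),(365,229),(366,244),(335,246),(337,260),(367,257)]:print('low',atz(t,c,z+.01))"
```

```text
clock: 2.62
ee_pos: [0.4533, 0.3932, 0.5475]
tool_rot: [0.17, 0.985, -0.0, -0.0]
wrist_force: [-0.3, -0.3, -0.7]
opening: 0.085
grip_force: 0.0
[ 5.25551097e-01  5.82502837e-02  1.23506078e+00  3.88716284e-04
  1.84922342e+00 -7.04123886e-01] [[-0.942  0.334 -0.001]
 [ 0.334  0.942 -0.   ]
 [ 0.001 -0.    -1.   ]]
[0.56514898 0.20974137 0.045     ] [0.47008019 0.26392249 0.045     ] 0.1094242528204146 150.32053705383095
drawer front [ 0.41880196 -0.00167822  0.053     ]
drawer front [ 0.43582584 -0.17236062  0.053     ]
chest rear [0.67388911 0.02021657 0.064     ]
chest rear [ 0.68905066 -0.15451209  0.064     ]
low [ 0.51198764 -0.04713021  0.035     ]
low [ 0.51854722 -0.11255962  0.035     ]
low [ 0.48676563 -0.11452712  0.035     ]
low [ 0.48233954 -0.04927676  0.035     ]
low [ 0.45285179 -0.05351189  0.035     ]
low [ 0.45936502 -0.11650332  0.035     ]
```

```bash
python3 -m creep '[[[0.296,0.128,-0.6],0],[[0.296,0.128,-0.6],0],[[0.296,0.128,-0.6],0],[[0.296,0.128,-0.6],0],[[0.296,0.128,-0.6],0],[[0.296,0.128,-0.6],0],[[0.296,0.128,-0.6],0],[[0.296,0.128,-0.6],0],[[0.296,0.128,-0.6],0],[[0.296,0.128,-0.6],0],[[0.296,0.128,-0.6],0],[[0.296,0.128,-0.6],0],[[0.296,0.128,-0.6],0],[[0.296,0.128,-0.6],0]]'
python3 -c "
from h import *
s=get_state();print(s['joints'],R.from_quat(s['tool_rot']).as_matrix().round(3))"
```

```text
clock: 4.42
ee_pos: [0.1843, 0.4765, 0.8892]
tool_rot: [0.17, 0.985, 0.01, 0.002]
wrist_force: [-0.7, -0.1, -0.1]
opening: 0.0854
grip_force: 0.0
[ 0.97725514  0.38369353  0.12776907  0.00941857  2.60965146 -0.24425857] [[-0.942  0.334  0.007]
 [ 0.335  0.942  0.02 ]
 [-0.     0.021 -1.   ]]
```

```bash
python3 -m creep '[[[0,0.3,-0.1],0],[[0,0.3,-0.1],0],[[0,0.3,-0.1],0],[[0,0.3,-0.1],0],[[0,0.3,-0.1],0],[[0,0.3,-0.1],0]]'
python3 -c "
from h import *
s=get_state();print(s['joints'],R.from_quat(s['tool_rot']).as_matrix().round(3))"
```

```text
clock: 5.18
ee_pos: [0.2206, 0.586, 0.8149]
tool_rot: [0.17, 0.985, 0.024, 0.005]
wrist_force: [0.7, -0.9, 0.1]
opening: 0.0853
grip_force: 0.0
[ 1.02667386  0.5200494   0.12686106  0.013375    2.44685398 -0.1927878 ] [[-0.942  0.334  0.017]
 [ 0.334  0.941  0.045]
 [-0.001  0.049 -0.999]]
```

```bash
python3 -m creep '[[[0,-0.2,0.1],0],[[0,-0.2,0.1],0],[[0,-0.2,0.1],0],[[0,-0.2,0.1],0],[[0,-0.2,0.1],0]]'
python3 -c "
from h import *
s=get_state();print(s['joints'],R.from_quat(s['tool_rot']).as_matrix().round(3))"
```

```text
clock: 5.8
ee_pos: [0.1537, 0.399, 0.7044]
tool_rot: [0.17, 0.985, 0.024, 0.005]
wrist_force: [-0.5, 0.7, 1.1]
opening: 0.0854
grip_force: 0.0
[ 0.92915997 -0.2611639   1.24032555  0.01524934  2.11589232 -0.29231482] [[-0.942  0.334  0.017]
 [ 0.335  0.941  0.045]
 [-0.001  0.048 -0.999]]
```

Orientation yields a little at the reach limit, and the next call keeps the change. So I can tip the tool by leaning outward at full stretch along heading 60°, which is the direction the rack faces. I'll do that lower down, where the leverage is better.

```bash
python3 -m creep '[[[-0.03,0.42,0.22],0],[[-0.03,0.42,0.22],0],[[-0.03,0.42,0.22],0],[[-0.03,0.42,0.22],0],[[-0.03,0.42,0.22],0],[[-0.03,0.42,0.22],0],[[-0.03,0.42,0.22],0],[[-0.03,0.42,0.22],0]]' | head -3
P="from h import *
s=get_state();print(s['clock'],s['joints'].round(3),R.from_quat(s['tool_rot']).as_matrix()[:,2].round(3))"
python3 -c "$P"
python3 -m creep '[[[0,0.12,0],0],[[0,0.12,0],0]]' | head -3;python3 -c "$P"
python3 -m creep '[[[0,0.4,0],0],[[0,0.4,0],0],[[0,0.4,0],0]]'| head -3;python3 -c "$P"
```

```text
clock: 6.8
ee_pos: [0.3286, 0.7988, 0.5024]
tool_rot: [0.17, 0.985, 0.022, 0.004]
6.8 [ 1.048  0.793  0.358  0.008  1.946 -0.179] [ 0.016  0.042 -0.999]
clock: 7.05
ee_pos: [0.3412, 0.8418, 0.4648]
tool_rot: [0.17, 0.985, 0.03, 0.005]
7.05 [ 1.058  0.974  0.139  0.012  1.968 -0.166] [ 0.02   0.058 -0.998]
clock: 7.42
ee_pos: [0.3456, 0.8713, 0.4365]
tool_rot: [0.169, 0.984, 0.06, 0.013]
7.425 [ 1.069  1.015  0.127  0.016  1.878 -0.155] [ 0.045  0.114 -0.992]
```

```bash
P="from h import *
s=get_state();print(s['clock'],s['ee_pos'].round(3),s['joints'].round(3),R.from_quat(s['tool_rot']).as_matrix()[:,2].round(3))"
python3 -m creep '[[[-0.1,0.4,0],0],[[-0.1,0.4,0],0],[[-0.1,0.4,0],0],[[-0.1,0.4,0],0],[[-0.1,0.4,0],0]]' >/dev/null;python3 -c "$P"
python3 -m creep '[[[-0.15,0.4,-0.1],0],[[-0.15,0.4,-0.1],0],[[-0.15,0.4,-0.1],0],[[-0.15,0.4,-0.1],0],[[-0.15,0.4,-0.1],0]]' >/dev/null;python3 -c "$P"
```

```text
8.05 [0.396 0.883 0.385] [ 1.026  1.073  0.127  0.026  1.783 -0.196] [ 0.06   0.148 -0.987]
8.675 [0.448 0.864 0.395] [ 0.966  1.063  0.127  0.04   1.755 -0.252] [ 0.078  0.183 -0.98 ]
```

```bash
P="from h import *
s=get_state();print(s['clock'],s['ee_pos'].round(3),s['joints'].round(3),R.from_quat(s['tool_rot']).as_matrix()[:,2].round(3))"
python3 -m creep '[[[0,0.4,0],0]]' >/dev/null;python3 -c "$P"
python3 -m creep '[[[0,0.4,0],0]]' >/dev/null;python3 -c "$P"
python3 -m creep '[[[0,0.4,-0.1],0]]' >/dev/null;python3 -c "$P"
python3 -m creep '[[[0,0.4,-0.1],0]]' >/dev/null;python3 -c "$P"
```

```text
8.8 [0.447 0.877 0.39 ] [ 0.975  1.071  0.127  0.042  1.71  -0.242] [ 0.095  0.215 -0.972]
8.925 [0.444 0.891 0.384] [ 0.985  1.078  0.128  0.044  1.669 -0.234] [ 0.109  0.244 -0.964]
9.05 [0.439 0.898 0.394] [ 0.992  1.07   0.129  0.046  1.645 -0.227] [ 0.121  0.27  -0.955]
9.175 [0.435 0.904 0.411] [ 0.998  1.055  0.127  0.049  1.622 -0.22 ] [ 0.139  0.304 -0.942]
```

```bash
P="from h import *
s=get_state();print(s['clock'],s['ee_pos'].round(3),s['joints'].round(3),R.from_quat(s['tool_rot']).as_matrix()[:,2].round(3))"
python3 -m creep '[[[-0.2,0.4,0],0]]' >/dev/null
python3 -m creep '[[[-0.2,0.4,0],0]]' >/dev/null
python3 -m creep '[[[-0.1,0.4,0],0]]' >/dev/null;python3 -c "$P"
python3 -m creep '[[[0,0.4,-0.1],0]]' >/dev/null
python3 -m creep '[[[0,0.4,-0.1],0]]' >/dev/null
python3 -m creep '[[[0,0.4,-0.1],0]]' >/dev/null
python3 -c "$P"
python3 -c "
from h import *
s=get_state();M=R.from_quat(s['tool_rot']).as_matrix();print(M.round(3))
"
```

```text
9.55 [0.49  0.901 0.418] [ 0.944  1.058  0.128  0.077  1.521 -0.267] [ 0.184  0.386 -0.904]
9.925 [0.463 0.914 0.484] [ 0.973  0.998  0.127  0.078  1.478 -0.241] [ 0.224  0.467 -0.856]
[[-0.935  0.273  0.224]
 [ 0.349  0.812  0.467]
 [-0.054  0.515 -0.856]]
```

```bash
cat >> h.py <<'E'
def go(target,ydir=None):
    s=get_state();M=R.from_quat(s["tool_rot"]).as_matrix();d=M.T@(np.array(target)-s["ee_pos"])
    tw=None
    if ydir is not None:
        y=M.T@np.array(ydir,float);tw=np.arctan2(-y[0],y[1])
        tw=(tw+np.pi/2)%np.pi-np.pi/2
    print("shift",d.round(4),"twist",tw,"dist",np.linalg.norm(d),"j6",s["joints"][5].round(2))
E
python3 - <<'E'
from h import *
s=grab_frame("scene");t=grab_frame("top")
A=tri([s,t],[(277.7,184),(211.2,206.1)]);B=tri([s,t],[(231,195.3),(184.8,250.9)])
print(A,B,np.linalg.norm(A-B),np.degrees(np.arctan2(*(B-A)[[1,0]])))
for n,a in(("A",(277.7,184)),("B",(231,195.3))):
  X=A if n=="A" else B; print(proj(s,X),proj(t,X))
zt=np.array([.224,.467,-.856])
y=(B-A);y/=np.linalg.norm(y)
go([.5,.1,.42],y)
p=A-.16*zt;print(p);go(p,y)
E
```

```text
[0.56822584 0.21468251 0.02917596] [0.4702364  0.27291404 0.02141912] 0.11424976316166735 149.27853896575346
[[277.34052907 184.00911462]] [[211.49176952 205.80290486]]
[[231.95290079 195.3067822 ]] [[184.06327547 251.7031911 ]]
shift [-0.3151 -0.6844 -0.3157] twist -1.4240896954308264 dist 0.8169207381956245 j6 -0.24
[0.53238584 0.13996251 0.16613596]
shift [-0.3176 -0.7742 -0.0728] twist -1.4240896954308264 dist 0.8400183923246201 j6 -0.24
```

```bash
python3 -m creep '[[[-0.315,-0.684,-0.316],-1.424],[[-0.315,-0.684,-0.316],-1.424],[[-0.315,-0.684,-0.316],-1.424],[[-0.315,-0.684,-0.316],-1.424],[[-0.315,-0.684,-0.316],-1.424],[[-0.315,-0.684,-0.316],-1.424],[[-0.315,-0.684,-0.316],-1.424],[[-0.315,-0.684,-0.316],-1.424],[[-0.315,-0.684,-0.316],-1.424],[[-0.315,-0.684,-0.316],-1.424],[[-0.315,-0.684,-0.316],-1.424],[[-0.315,-0.684,-0.316],-1.424],[[-0.315,-0.684,-0.316],-1.424],[[-0.315,-0.684,-0.316],-1.424],[[-0.318,-0.774,-0.073],-1.424],[[-0.318,-0.774,-0.073],-1.424],[[-0.318,-0.774,-0.073],-1.424],[[-0.318,-0.774,-0.073],-1.424],[[-0.318,-0.774,-0.073],-1.424]]'
python3 - <<'E'
from h import *
s=get_state();print(s['joints'].round(3),R.from_quat(s['tool_rot']).as_matrix().round(3))
w=grab_frame("wrist");cv2.imwrite("pics/w1.png",w["frame"][:,:,::-1])
print([(round(o["p"],2),o["point"]) for o in recognise("wedge_a",w)])
print(proj(w,[[.56823,.21468,.02918],[.47024,.2729,.0214]]))
E
```

```text
clock: 12.4
ee_pos: [0.5199, 0.2278, 0.2406]
tool_rot: [-0.472, 0.849, 0.126, 0.201]
wrist_force: [-0.8, -0.5, 0.3]
opening: 0.0852
grip_force: 0.0
[ 0.042 -0.114  2.001  0.473  1.045 -2.741] [[-0.474 -0.852  0.222]
 [-0.751  0.523  0.403]
 [-0.46   0.024 -0.888]]
[(0.93, [120.2, 389.1]), (0.82, [122.0, 255.6])]
[[258.19287728 130.01341911]
 [380.88868436 123.65058873]]
```

View pics/w1.png

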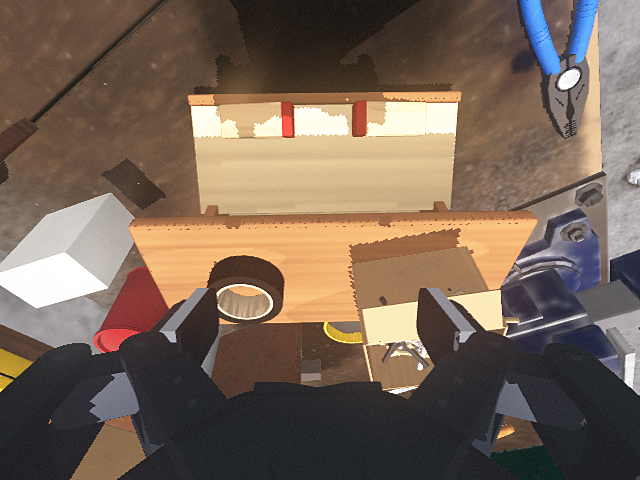

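The wrist picture shows the rack from above and in front. wedge_a spans columns 222–295 and wedge_b 354–427, both on rows 101–137, with reds at columns 288 and 360. Joint 6 has hit its limit, so I'll use the half-turned grasp. First I'll back off to the front, up and turn.

Run:
```python
from h import *
s=grab_frame("scene");t=grab_frame("top");w=grab_frame("wrist")
A=tri([s,t,w],[(277.7,184),(211.2,206.1),(258.5,119)]);B=tri([s,t,w],[(231,195.3),(184.8,250.9),(390.5,119)])
print(A,B,np.linalg.norm(A-B),np.degrees(np.arctan2(*(B-A)[[1,0]])))
for X,a in((A,(258.5,119)),(B,(390.5,119))): print(proj(s,X),proj(t,X),proj(w,X),atz(w,a,.03))
zt=R.from_quat(get_state()["tool_rot"]).as_matrix()[:,2]
y=B-A;y[2]=0
go([.5,.08,.36],-y);go(A-.13*zt,-y)
```

```text
[0.56525553 0.21036855 0.03215466] [0.46651192 0.27067386 0.02597681] 0.11586714941193137 148.58649483951686
[[277.60211138 184.34447205]] [[213.14472491 206.95352973]] [[259.17757515 124.85056396]] [0.56316643 0.2063748  0.03      ]
[[231.09429233 194.98316136]] [[184.42638896 253.30366845]] [[385.46282155 120.6171726 ]] [0.46192457 0.26978213 0.03      ]
shift [ 0.0663 -0.0564 -0.1671] twist -0.012819546823076067 dist 0.18840527117790468 j6 -2.74
shift [ 0.0891 -0.0508  0.0609] twist -0.012819546823076067 dist 0.11926761618145772 j6 -2.74
```

```bash
python3 -m creep '[[[0.066,-0.056,-0.167],0.2],[[0.066,-0.056,-0.167],0.4],[[0.066,-0.056,-0.167],0.6],[[0.066,-0.056,-0.167],0.8],[[0.066,-0.056,-0.167],1.0],[[0.066,-0.056,-0.167],1.2],[[0.066,-0.056,-0.167],1.4],[[0.066,-0.056,-0.167],1.6],[[0.066,-0.056,-0.167],1.8],[[0.066,-0.056,-0.167],2.0],[[0.066,-0.056,-0.167],2.2],[[0.066,-0.056,-0.167],2.4],[[0.066,-0.056,-0.167],2.6],[[0.066,-0.056,-0.167],2.8],[[0.089,-0.051,-0.1],3.0],[[0.089,-0.051,0.0],3.1],[[0.089,-0.051,0.05],3.12],[[0.089,-0.051,0.06],3.12],[[0.089,-0.051,0.06],3.12]]' 40
python3 - <<'E'
from h import *
s=get_state();M=R.from_quat(s['tool_rot']).as_matrix();print(s['joints'].round(3),M.round(3))
A=np.array([.5652,.2104,.031]);B=np.array([.4665,.2707,.028])
y=A-B;y[2]=0;y/=np.linalg.norm(y)
w=grab_frame("wrist");cv2.imwrite("pics/w2.png",w["frame"][:,:,::-1])
print([(round(o["p"],2),o["point"]) for o in recognise("wedge_a",w)],proj(w,[A,B]))
go(A-.012*M[:,2],y)
E
```

```text
clock: 15.02
ee_pos: [0.5338, 0.1577, 0.1449]
tool_rot: [0.844, 0.481, 0.201, -0.125]
wrist_force: [0.0, 0.2, -0.1]
opening: 0.072
grip_force: 0.0
[-0.106  0.024  2.062  0.554  0.94   0.123] [[ 0.457  0.862  0.219]
 [ 0.762 -0.507  0.404]
 [ 0.459 -0.018 -0.888]]
[(0.94, [237.6, 173.6]), (0.83, [380.9, 322.9]), (0.74, [238.8, 318.4])] [[321.36672246 230.90652302]
 [178.32631927 229.87006039]]
shift [-0.0004 -0.0011  0.1207] twist 0.008679263707164653 dist 0.12071853442158023 j6 0.12
```

View pics/w2.png

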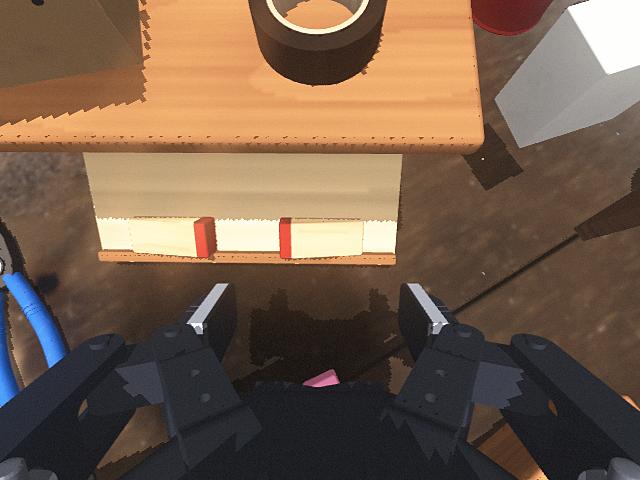

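The picture shows wedge_a's top face at columns 281–363 and rows 217–258, centred at (322,238). wedge_b's centre is at about (173,238). The fingers straddle column 322. I'll refine with this view.

Run:
```python
from h import *
w=grab_frame("wrist");s=grab_frame("scene");t=grab_frame("top")
for z in (.025,.03,.035,.04): print(z,atz(w,(322,238),z),atz(w,(174,238),z),atz(t,(211.5,206.5),z))
A=tri([s,t,w],[(277.7,184),(211.2,206.1),(322,238)]);B=tri([s,t,w],[(231,195.3),(184.8,250.9),(174,238)])
print(A,B)
for X in (A,B): print(proj(s,X),proj(t,X),proj(w,X))
# shape scale: distance between red ends in w2
print(np.linalg.norm(atz(w,(281,238),.03)-atz(w,(363,238),.03)))
```

```text
0.025 [0.56731861 0.20585545 0.025     ] [0.46238014 0.26797673 0.025     ] [0.56741556 0.21564733 0.025     ]
0.03 [0.56673335 0.20489978 0.03      ] [0.46377566 0.26584849 0.03      ] [0.56658249 0.21442788 0.03      ]
0.035 [0.5661481  0.20394412 0.035     ] [0.46517119 0.26372024 0.035     ] [0.56574942 0.21320842 0.035     ]
0.04 [0.56556284 0.20298845 0.04      ] [0.46656672 0.26159199 0.04      ] [0.56491635 0.21198897 0.04      ]
[0.56605397 0.20932886 0.03385639] [0.4664517  0.26795959 0.02839425]
[[278.08177473 183.8209986 ]] [[213.45267501 206.45179486]] [[318.44101193 232.68926564]]
[[231.65535301 194.70174698]] [[185.36424188 253.26010019]] [[176.72722884 234.62474204]]
0.06596295632732704
```

```bash
python3 - <<'E'
from h import *
M=R.from_quat(get_state()['tool_rot']).as_matrix()
go(np.array([.567,.207,.031])-.012*M[:,2],[.862,-.507,0])
E
python3 -m creep '[[[-0.002,0.002,0.05],0.01],[[-0.002,0.002,0.08],0.01],[[-0.002,0.002,0.1],0.01],[[-0.002,0.002,0.11],0.01],[[-0.002,0.002,0.114],0.01],[[-0.002,0.002,0.114],0.01]]'
python3 -c "
from h import *
M=R.from_quat(get_state()['tool_rot']).as_matrix()
go(np.array([.567,.207,.031])-.012*M[:,2],[.862,-.507,0])"
```

```text
shift [-0.0024  0.0014  0.1205] twist -0.006190660211633281 dist 0.12052515470367202 j6 0.12
clock: 16.02
ee_pos: [0.5618, 0.2001, 0.0454]
tool_rot: [0.847, 0.476, 0.203, -0.124]
wrist_force: [0.1, 0.0, -0.9]
opening: 0.0721
grip_force: 0.0
shift [0.0009 0.0011 0.0047] twist -0.017253204490567775 dist 0.004903748629157602 j6 0.06
```

Now in small steps toward the deck, watching the force.

```bash
python3 -m creep '[[[0.001,0.001,0.002],-0.01],[[0.001,0.001,0.004],-0.01]]' | egrep 'pos|force'
python3 -m creep '[[[0,0,0.002],0],[[0,0,0.002],0]]' | egrep 'pos|force'
python3 -m creep '[[[0,0,0.002],0],[[0,0,0.002],0]]' | egrep 'pos|force'
```

```text
ee_pos: [0.564, 0.2021, 0.0419]
wrist_force: [-0.2, 0.1, -0.3]
grip_force: 0.0
ee_pos: [0.5638, 0.2031, 0.0394]
wrist_force: [-0.2, 0.8, -0.4]
grip_force: 0.0
ee_pos: [0.5643, 0.2039, 0.0377]
wrist_force: [0.2, 0.6, -0.7]
grip_force: 0.0
```

```bash
python3 -m creep '[[[0,0,0.002],0],[[0,0,0.002],0]]' | egrep 'pos|force'
python3 -m creep '[[[0,0,0],0],[[0,0,0],0],[[0,0,0],0],[[0,0,0],0]]' 255 | egrep 'pos|force|open'
python3 - <<'E'
from h import *
w=grab_frame("wrist");cv2.imwrite("pics/w3.png",w["frame"][:,:,::-1])
E
```

```text
ee_pos: [0.5647, 0.2041, 0.0372]
wrist_force: [-14.3, -9.3, 15.8]
grip_force: 10.7
ee_pos: [0.5677, 0.2013, 0.0392]
wrist_force: [-19.0, -24.7, 29.2]
opening: 0.0626
grip_force: 77.5
```

View pics/w3.png

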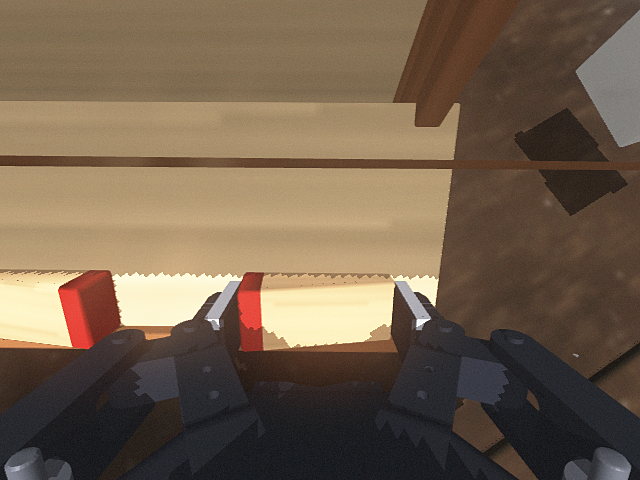

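wedge_a is gripped by both ends: the opening reads 62.6 mm and the pads are at (235,300) and (400,300). I'll lift it square to the deck.

```bash
python3 -m creep '[[[0,0,-0.004],0],[[0,0,-0.02],0],[[0,0,-0.06],0],[[0,0,-0.1],0],[[0,0,-0.1],0]]' | egrep 'clock|pos|force|open'
python3 - <<'E'
from h import *
t=grab_frame("top");print(atz(t,(270.7,235.8),.01))
w=grab_frame("wrist");cv2.imwrite("pics/w4.png",w["frame"][:,:,::-1])
print([(round(o["p"],2),o["point"]) for o in recognise("wedge_a",w)])
M=R.from_quat(get_state()['tool_rot']).as_matrix();print(M.round(3))
c=np.array([.590,.110,.023])-np.array([.5677+.0027,.2013+.005,0])  # wedge centre offset from TCP xy
p=np.array([.5873,.105,.06]);go(p);p[2]=.023;go(p)
E
```

```text
clock: 18.2
ee_pos: [0.5441, 0.1636, 0.1277]
wrist_force: [-0.6, 0.1, -0.6]
opening: 0.0619
grip_force: 67.3
[0.50612729 0.08939881 0.01      ]
[(0.76, [242.9, 156.3]), (0.63, [307.1, 311.5])]
[[ 0.457  0.861  0.222]
 [ 0.761 -0.508  0.403]
 [ 0.46  -0.015 -0.888]]
shift [-0.0538  0.0706  0.0426] twist None dist 0.09841050364669657 j6 0.11
shift [-0.0708  0.0711  0.0754] twist None dist 0.12554353377119665 j6 0.11
```

```bash
python3 -m creep '[[[-0.054,0.071,0.043],0],[[-0.054,0.071,0.043],0],[[-0.063,0.071,0.06],0],[[-0.068,0.071,0.07],0],[[-0.071,0.071,0.0755],0],[[-0.071,0.071,0.0755],0]]' | egrep 'clock|pos|force|open'
python3 -m creep '[[[0,0,0],0],[[0,0,0],0],[[0,0,0],0]]' 20 | egrep 'clock|pos|force|open'
python3 -m creep '[[[0,0,-0.03],0],[[0,0,-0.08],0],[[0,0,-0.12],0],[[0,0,-0.12],0]]' 40| egrep 'clock|pos|force|open'
python3 - <<'E'
from h import *
w=grab_frame("wrist");cv2.imwrite("pics/w5.png",w["frame"][:,:,::-1])
print([(round(o["p"],2),o["point"]) for o in recognise("wedge_a",w)])
M=R.from_quat(get_state()['tool_rot']).as_matrix()
B=np.array([.4676,.2655,.031]);print(proj(w,B))
go(B-.13*M[:,2],[.862,-.507,0]);go(B-.015*M[:,2],[.862,-.507,0])
E
```

```text
clock: 19.1
ee_pos: [0.5876, 0.1054, 0.024]
wrist_force: [0.7, 0.5, -1.0]
opening: 0.0624
grip_force: 67.2
clock: 19.48
ee_pos: [0.5884, 0.1046, 0.0246]
wrist_force: [-0.5, -0.3, 0.1]
opening: 0.0788
grip_force: 0.0
clock: 19.98
ee_pos: [0.5632, 0.0548, 0.1341]
wrist_force: [-0.2, 0.5, -0.4]
opening: 0.0716
grip_force: 0.0
[(0.9, [237.8, 310.4]), (0.73, [335.3, 239.5]), (0.64, [143.3, 78.4])]
[[ 85.68581714 143.14626958]]
shift [ 0.0707 -0.1856  0.0217] twist -0.007691403459149981 dist 0.19976174377165096 j6 -0.07
shift [ 0.0707 -0.1856  0.1367] twist -0.007691403459149981 dist 0.24107506457275973 j6 -0.07
```

View pics/w5.png

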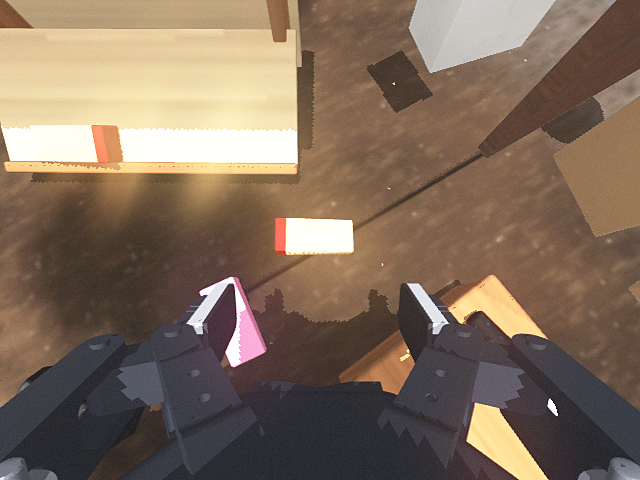

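wedge_a lies flat on the bench at (313,237), red end to the left. wedge_b is still on the rack at (60,143). Now for wedge_b.

```bash
python3 -m creep '[[[0.07,-0.186,0.015],-0.008],[[0.07,-0.186,0.015],-0.008],[[0.07,-0.186,0.015],-0.008],[[0.07,-0.186,0.015],-0.008],[[0.07,-0.186,0.02],-0.008]]' | egrep 'clock|pos|force|open'
python3 - <<'E'
from h import *
w=grab_frame("wrist")
print([(round(o["p"],2),o["point"]) for o in recognise("wedge_a",w)])
m=[o["region"] for o in outline_of("wedge_a",w)]
for r in m: print(np.round(cv2.boxPoints(cv2.minAreaRect(cv2.findNonZero(r.astype(np.uint8))))).tolist())
s=get_state();M=R.from_quat(s['tool_rot']).as_matrix()
B=np.array([.4676,.2655,.031]);print(proj(w,[B,B-.0075*M[:,2]]),s["joints"].round(2),M[:,2].round(3))
go(B-.01*M[:,2],[.862,-.507,0])
E
```

```text
clock: 20.7
ee_pos: [0.437, 0.2128, 0.1469]
wrist_force: [0.6, -0.1, -0.4]
opening: 0.072
grip_force: 0.0
[(0.92, [433.0, 487.1]), (0.63, [231.7, 316.3]), (0.57, [326.7, 547.6])]
[[271.0, 253.0], [272.0, 213.0], [356.0, 215.0], [355.0, 255.0]]
[[501.0, 310.0], [590.0, 310.0], [590.0, 345.0], [501.0, 345.0]]
[[454.0, 414.0], [489.0, 396.0], [516.0, 452.0], [481.0, 469.0]]
[[319.91599215 232.1516708 ]
 [319.98149096 234.46698292]] [ 0.01 -0.2   2.26  0.54  0.9   0.24] [ 0.223  0.403 -0.888]
shift [ 0.0014 -0.0003  0.1212] twist -0.0012556201963354052 dist 0.1211946298462317 j6 0.24
```

```bash
python3 -m creep '[[[0.001,-0.003,0.05],0],[[0.001,-0.003,0.085],0],[[0.001,-0.003,0.105],0],[[0.001,-0.003,0.113],0],[[0.001,-0.003,0.118],0],[[0.001,-0.003,0.12],0],[[0.001,-0.003,0.12],0]]' | egrep 'clock|pos|force|open'
python3 -m creep '[[[0,0,0.0015],0],[[0,0,0.0015],0]]' | egrep 'clock|pos|force|open'
```

```text
clock: 21.72
ee_pos: [0.4626, 0.2626, 0.0422]
wrist_force: [-0.1, -0.1, 0.8]
opening: 0.0721
grip_force: 0.0
clock: 21.98
ee_pos: [0.4626, 0.2634, 0.0405]
wrist_force: [-0.8, 0.2, 1.4]
opening: 0.0719
grip_force: 0.0
```

```bash
python3 -m creep '[[[0,0,0.0015],0],[[0,0,0.0015],0]]' | egrep 'pos|force|open'
python3 -m creep '[[[0,0,0],0],[[0,0,0],0],[[0,0,0],0],[[0,0,0],0]]' 255 | egrep 'pos|force|open'
python3 -m creep '[[[0,0,-0.004],0],[[0,0,-0.02],0],[[0,0,-0.06],0],[[0,0,-0.11],0],[[0,0,-0.13],0],[[0,0,-0.13],0]]' | egrep 'clock|pos|force|open'
python3 - <<'E'
from h import *
w=grab_frame("wrist");cv2.imwrite("pics/w6.png",w["frame"][:,:,::-1])
go([.217,.5,.3]);
E
```

```text
ee_pos: [0.4628, 0.264, 0.0389]
wrist_force: [0.3, -0.1, -0.2]
opening: 0.0721
grip_force: 0.0
ee_pos: [0.4627, 0.2637, 0.0396]
wrist_force: [-8.8, -9.2, 13.4]
opening: 0.0624
grip_force: 61.9
clock: 23.48
ee_pos: [0.4347, 0.2113, 0.156]
wrist_force: [-0.3, 0.2, -0.7]
opening: 0.0621
grip_force: 65.6
shift [ 0.1904 -0.3338 -0.0616] twist None dist 0.389162924097176 j6 0.25
```

View pics/w6.png

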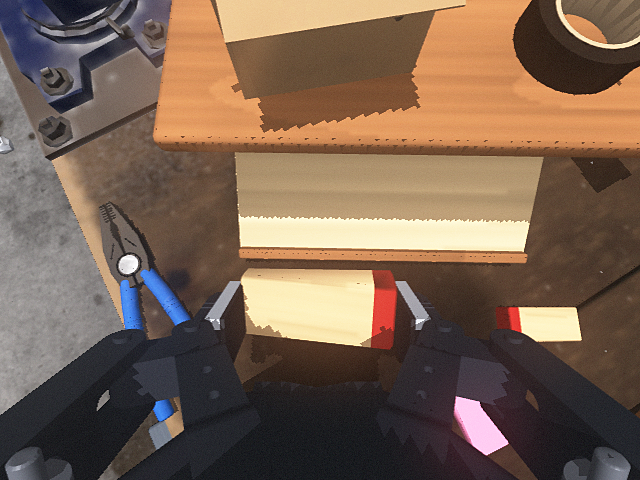

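wedge_b is held between the pads, red end at (385,308). wedge_a is at (540,322) on the bench. Next I'll fit a small planar arm model to find where a push tips the tool back to vertical.

```bash
cat > plan.py <<'E'
import numpy as np
from scipy.optimize import least_squares
D=np.array([[.217,.6121,.2472,1.0559,.2458,1.5591,1.3387],[.4533,.3932,.5475,.5256,.0583,1.2351,1.8492],[.1843,.4765,.8892,.9773,.3837,.1278,2.6097],[.2206,.586,.8149,1.0267,.52,.1269,2.4469],[.1537,.399,.7044,.9292,-.2612,1.2403,2.1159],[.3286,.7988,.5024,1.048,.793,.358,1.946],[.448,.864,.395,.966,1.063,.127,1.755],[.463,.914,.484,.973,.998,.127,1.478]])
def fk(q,P):
    a,b,c=q[0],q[0]+q[1],q[0]+q[1]+q[2]
    return np.array([P[0]+P[2]*np.sin(a)+P[3]*np.sin(b)+P[4]*np.sin(c),P[1]+P[2]*np.cos(a)+P[3]*np.cos(b)+P[4]*np.cos(c)])
u=np.c_[np.cos(D[:,3]),np.sin(D[:,3])];r=(D[:,:2]*u).sum(1);n=-D[:,0]*u[:,1]+D[:,1]*u[:,0]
f=lambda P:np.concatenate([fk(D[i,4:],P)-[r[i],D[i,2]] for i in range(8)])
S=least_squares(f,[0,.15,.45,.4,.25]);P=S.x
lo=np.array([-1.02,.13,.21]);hi=np.array([2.26,2.54,2.88])
def ik(t,pitch,q0,w):
    return least_squares(lambda q:np.r_[fk(q,P)-t,w*(q.sum()-pitch)],np.clip(q0,lo+1e-6,hi-1e-6),bounds=(lo,hi)).x
if __name__=="__main__":
    print(P.round(3),np.abs(S.fun).max(),n.round(3))
    # calibrate w: sample8-ish
    q=np.array([1.055,.13,1.622])
    for w in (.1,.3,1): print(w,np.degrees(ik(fk(q,P)+[.055,.0],q.sum(),q,w).sum()-q.sum()))
    w=.3;res=[]
    for r0 in np.arange(.1,.9,.05):
        for z0 in np.arange(.15,.9,.05):
            q=ik([r0,z0],2.663,[0,1.5,1.2],w);
            for k in range(0,360,30):
                d=np.array([np.cos(np.radians(k)),np.sin(np.radians(k))])*.0625
                # go: start from pose on reachable, 4 calls
                qq=q
                for i in range(5): qq=ik(fk(qq,P)+d,qq.sum(),qq,w)
                res.append((qq.sum()-2.663,r0,z0,k,*fk(q,P),*fk(qq,P),*qq))
    res.sort(reverse=True)
    for x in res[:300:12]: print(np.round(x,2))
E
python3 plan.py
```

```text
[0.026 0.208 0.427 0.569 0.232] 0.04355737370756885 [0.113 0.113 0.114 0.115 0.116 0.114 0.123 0.132]
0.1 -10.428259744031608
0.3 -4.620475553378539
1 -0.6280907838063706
[ 8.90e-01  1.00e-01  1.50e-01  1.80e+02  2.50e-01  2.30e-01  1.40e-01
  2.50e-01 -1.02e+00  2.54e+00  2.03e+00]
[ 7.80e-01  1.00e-01  4.00e-01  2.10e+02  2.10e-01  4.60e-01  1.40e-01
  3.80e-01 -1.02e+00  2.30e+00  2.17e+00]
[ 7.30e-01  1.00e-01  4.50e-01  2.10e+02  1.90e-01  5.10e-01  1.10e-01
  4.60e-01 -1.02e+00  2.13e+00  2.29e+00]
[ 6.90e-01  2.00e-01  3.00e-01  1.80e+02  2.80e-01  3.20e-01  1.60e-01
  3.60e-01 -1.02e+00  2.31e+00  2.07e+00]
[ 6.60e-01  2.00e-01  2.00e-01  2.10e+02  2.90e-01  2.40e-01  1.90e-01
  2.30e-01 -1.02e+00  2.54e+00  1.81e+00]
[  0.64   0.25   0.25 180.     0.31   0.25   0.19   0.28  -1.02   2.46
   1.86]
[ 6.00e-01  1.00e-01  4.50e-01  1.80e+02  1.90e-01  5.10e-01  1.00e-02
  6.30e-01 -1.02e+00  1.75e+00  2.54e+00]
[ 5.80e-01  3.50e-01  1.50e-01  2.10e+02  3.80e-01  1.70e-01  2.90e-01
  1.20e-01 -5.90e-01  2.54e+00  1.29e+00]
[ 5.70e-01  1.00e-01  3.00e-01  2.70e+02  2.40e-01  3.30e-
[... 862 characters left out ...]
01
  6.10e-01 -9.80e-01  1.78e+00  2.27e+00]
[ 0.4   0.1   0.15 60.    0.25  0.23  0.41  0.5  -0.46  1.78  1.74]
[ 3.90e-01  2.50e-01  5.50e-01  2.40e+02  2.50e-01  5.50e-01  2.30e-01
  3.40e-01 -1.02e+00  2.34e+00  1.73e+00]
[ 3.80e-01  3.00e-01  4.00e-01  2.40e+02  3.10e-01  4.00e-01  2.80e-01
  2.00e-01 -9.00e-01  2.54e+00  1.40e+00]
[ 0.37  0.1   0.3  90.    0.24  0.33  0.24  0.65 -0.68  1.62  2.1 ]
[ 3.60e-01  3.50e-01  3.50e-01  2.40e+02  3.50e-01  3.50e-01  3.20e-01
  1.70e-01 -7.40e-01  2.54e+00  1.23e+00]
[ 3.50e-01  2.50e-01  2.50e-01  2.70e+02  3.10e-01  2.50e-01  3.80e-01
 -2.00e-02 -1.50e-01  2.54e+00  6.20e-01]
[ 0.34  0.1   0.35 90.    0.23  0.4   0.23  0.71 -0.62  1.45  2.18]
```

```bash
python3 -c "
from h import *
go([.3,.33,.36]);go([.13,.45,.36]);go([.082,.368,.36])
M=R.from_quat(get_state()['tool_rot']).as_matrix();print('inward',M.T@[-.5,-.866,0],'down',M.T@[0,0,-1])"
```

```text
shift [ 0.1253 -0.1771 -0.1647] twist None dist 0.2723885032915073 j6 0.25
shift [ 0.1407 -0.3844 -0.1546] twist None dist 0.4375697398712708 j6 0.25
shift [ 0.0564 -0.3847 -0.1984] twist None dist 0.4365287950201733 j6 0.25
inward [-0.8870863   0.00283513 -0.46154724] down [-0.46151868  0.00888565  0.88708599]
```

```bash
cat > p.py <<'E'
from h import *
s=get_state();M=R.from_quat(s['tool_rot']).as_matrix();z=M[:,2]
print(s['clock'],s['ee_pos'].round(3),s['joints'].round(3),z.round(3),"grip",round(s['opening'],4),"F",np.linalg.norm(s['wrist_force']).round(1),"tilt",np.degrees(np.arccos(-z[2])).round(1),"yhead",np.degrees(np.arctan2(M[1,1],M[0,1])).round(1))
E
python3 -m creep '[[[0.125,-0.177,-0.165],0],[[0.125,-0.177,-0.165],0],[[0.125,-0.177,-0.165],0],[[0.125,-0.177,-0.165],0],[[0.141,-0.384,-0.155],0],[[0.141,-0.384,-0.155],0],[[0.141,-0.384,-0.155],0],[[0.141,-0.384,-0.155],0],[[0.056,-0.384,-0.198],0],[[0.056,-0.384,-0.198],0]]' >/dev/null; python3 p.py
python3 -m creep '[[[-0.3,0,-0.15],0]]' >/dev/null; python3 p.py
python3 -m creep '[[[-0.3,0,-0.15],0]]' >/dev/null; python3 p.py
```

```text
24.775 [0.081 0.367 0.357] [ 1.042 -0.876  2.286  0.013  1.259  1.566] [ 0.219  0.399 -0.891] grip 0.0623 F 0.7 tilt 27.1 yhead -29.9
24.9 [0.05  0.331 0.359] [ 1.091 -1.015  2.337 -0.018  1.356  1.621] [ 0.222  0.388 -0.894] grip 0.0621 F 1.6 tilt 26.6 yhead -30.3
25.025 [0.012 0.32  0.363] [ 1.262 -1.013  2.325 -0.113  1.403  1.795] [ 0.231  0.359 -0.904] grip 0.0622 F 1.2 tilt 25.3 yhead -31.0
```

```bash
python3 -m creep '[[[-0.2,0.2,0],0]]' >/dev/null; python3 p.py
python3 -m creep '[[[-0.2,0.2,0],0]]' >/dev/null; python3 p.py
python3 -m creep '[[[-0.3,0.1,0],0]]' >/dev/null; python3 p.py
python3 -m creep '[[[-0.3,0.1,0],0]]' >/dev/null; python3 p.py
```

```text
25.15 [0.018 0.316 0.354] [ 1.239 -1.014  2.338 -0.112  1.41   1.76 ] [ 0.233  0.337 -0.912] grip 0.0623 F 0.6 tilt 24.2 yhead -30.5
25.275 [0.033 0.311 0.341] [ 1.184 -1.013  2.356 -0.112  1.42   1.72 ] [ 0.241  0.3   -0.923] grip 0.062 F 0.2 tilt 22.6 yhead -31.6
25.4 [0.015 0.301 0.323] [ 1.273 -1.013  2.384 -0.165  1.432  1.825] [ 0.252  0.267 -0.93 ] grip 0.0624 F 1.0 tilt 21.5 yhead -32.6
25.525 [-0.012  0.288  0.305] [ 1.4   -1.013  2.414 -0.221  1.453  1.954] [ 0.262  0.238 -0.935] grip 0.0618 F 1.3 tilt 20.7 yhead -33.0
```

```bash
python3 -c "
from h import *
go([.22,.33,.36]);go([.19,.30,.36])
M=R.from_quat(get_state()['tool_rot']).as_matrix();print('inward40',M.T@[-.766,-.643,0],'in30',M.T@[-.866,-.5,0],'down',M.T@[0,0,-1])"
```

```text
shift [0.165  0.1765 0.0192] twist None dist 0.24234467285157732 j6 1.95
shift [0.1263 0.1677 0.0042] twist None dist 0.2099715039064966 j6 1.95
inward40 [-0.88896788 -0.29088621 -0.35401458] in30 [-0.82214925 -0.45189073 -0.34615225] down [-0.34103583 -0.09586752  0.93514918]
```

```bash
python3 -m creep '[[[0.165,0.177,0.019],0],[[0.165,0.177,0.019],0],[[0.165,0.177,0.019],0],[[0.165,0.177,0.019],0],[[0.126,0.168,0.004],0]]' >/dev/null; python3 p.py
python3 -m creep '[[[-0.27,-0.09,-0.05],0]]' >/dev/null; python3 p.py
python3 -m creep '[[[-0.27,-0.09,-0.05],0]]' >/dev/null; python3 p.py
python3 -m creep '[[[-0.27,-0.09,-0.05],0]]' >/dev/null; python3 p.py
```

```text
26.15 [0.194 0.3   0.354] [ 0.655 -0.844  2.255  0.032  1.393  1.217] [ 0.244  0.226 -0.943] grip 0.0626 F 1.7 tilt 19.4 yhead -33.1
26.275 [0.15  0.277 0.35 ] [ 0.699 -1.009  2.331  0.011  1.474  1.261] [ 0.252  0.226 -0.941] grip 0.0621 F 0.9 tilt 19.8 yhead -33.1
26.4 [0.112 0.281 0.344] [ 0.862 -1.014  2.341 -0.061  1.494  1.423] [ 0.251  0.199 -0.947] grip 0.0625 F 1.3 tilt 18.7 yhead -33.4
26.525 [0.064 0.282 0.339] [ 1.066 -1.013  2.347 -0.136  1.527  1.62 ] [ 0.252  0.176 -0.952] grip 0.0627 F 1.3 tilt 17.9 yhead -33.5
```

```bash
python3 -c "
from h import *
go([.20,.285,.36])
M=R.from_quat(get_state()['tool_rot']).as_matrix();print('in',M.T@[-.565,-.825,0],'down',M.T@[0,0,-1])"
```

```text
shift [0.0765 0.1133 0.0152] twist None dist 0.13760351629229564 j6 1.62
in [-0.95762083 -0.01578436 -0.28733812] down [-0.28358102 -0.11844096  0.95160577]
```

```bash
python3 -m creep '[[[0.0765,0.113,0.015],0],[[0.0765,0.113,0.015],0],[[0.0765,0.113,0.015],0]]' >/dev/null; python3 p.py
python3 -m creep '[[[-0.29,0,-0.08],0]]' >/dev/null; python3 p.py
python3 -m creep '[[[-0.29,0,-0.08],0]]' >/dev/null; python3 p.py
python3 -m creep '[[[-0.29,0.05,-0.03],0]]' >/dev/null; python3 p.py
python3 -m creep '[[[-0.29,0.05,-0.03],0]]' >/dev/null; python3 p.py
```

```text
26.9 [0.201 0.286 0.361] [ 0.633 -0.841  2.238 -0.005  1.433  1.197] [ 0.25   0.177 -0.952] grip 0.0625 F 0.7 tilt 17.9 yhead -33.3
27.025 [0.174 0.247 0.36 ] [ 0.567 -1.004  2.305  0.011  1.549  1.133] [ 0.237  0.164 -0.958] grip 0.0622 F 1.5 tilt 16.8 yhead -33.2
27.15 [0.164 0.241 0.368] [ 0.59  -1.014  2.291 -0.014  1.596  1.158] [ 0.228  0.136 -0.964] grip 0.0621 F 0.8 tilt 15.4 yhead -33.5
27.275 [0.165 0.231 0.372] [ 0.563 -1.015  2.282 -0.022  1.632  1.127] [ 0.215  0.109 -0.97 ] grip 0.0623 F 0.6 tilt 14.0 yhead -33.3
27.4 [0.168 0.219 0.375] [ 0.522 -1.015  2.272 -0.03   1.672  1.086] [ 0.197  0.079 -0.977] grip 0.0623 F 0.7 tilt 12.2 yhead -33.3
```

```bash
python3 -c "
from h import *
go([.26,.11,.375])
M=R.from_quat(get_state()['tool_rot']).as_matrix();print('in',M.T@[-.93,-.37,0],'down',M.T@[0,0,-1])"
```

```text
shift [-0.0429  0.1352  0.0099] twist None dist 0.14220874789061577 j6 1.09
in [-0.79491943 -0.56994828 -0.21227827] down [-0.17292288 -0.12279926  0.97725023]
```

```bash
python3 -m creep '[[[-0.043,0.135,0.01],0],[[-0.043,0.135,0.01],0],[[-0.043,0.135,0.01],0]]' >/dev/null; python3 p.py
python3 -m creep '[[[-0.24,-0.17,-0.05],0]]' >/dev/null; python3 p.py
python3 -m creep '[[[-0.24,-0.17,-0.03],0]]' >/dev/null; python3 p.py
python3 -m creep '[[[-0.24,-0.17,-0.03],0]]' >/dev/null; python3 p.py
python3 -m creep '[[[-0.24,-0.17,-0.03],0]]' >/dev/null; python3 p.py
```

```text
27.775 [0.263 0.109 0.375] [-0.106 -1.014  2.273  0.102  1.693  0.488] [ 0.196  0.081 -0.977] grip 0.062 F 1.4 tilt 12.3 yhead -33.4
27.9 [0.253 0.106 0.381] [-0.106 -1.013  2.259  0.083  1.741  0.496] [ 0.162  0.065 -0.985] grip 0.0621 F 0.5 tilt 10.0 yhead -33.8
28.025 [0.242 0.106 0.388] [-0.09  -1.014  2.244  0.065  1.784  0.503] [ 0.132  0.052 -0.99 ] grip 0.0619 F 1.7 tilt 8.1 yhead -33.2
28.15 [0.231 0.106 0.397] [-0.077 -1.014  2.227  0.047  1.831  0.51 ] [ 0.1    0.037 -0.994] grip 0.0621 F 0.4 tilt 6.1 yhead -33.0
28.275 [0.219 0.106 0.408] [-0.061 -1.014  2.205  0.028  1.883  0.521] [ 0.07   0.022 -0.997] grip 0.0624 F 1.0 tilt 4.2 yhead -32.9
```

```bash
python3 -m creep '[[[-0.24,-0.17,-0.03],0]]' >/dev/null; python3 p.py
python3 -m creep '[[[-0.24,-0.17,-0.03],0]]' >/dev/null; python3 p.py
```

```text
28.4 [0.206 0.106 0.423] [-0.04  -1.014  2.177  0.009  1.939  0.536] [ 0.04   0.007 -0.999] grip 0.0623 F 0.9 tilt 2.3 yhead -32.8
28.525 [0.19  0.108 0.441] [-0.01  -1.014  2.143 -0.011  2.     0.558] [ 0.013 -0.01  -1.   ] grip 0.0624 F 0.2 tilt 0.9 yhead -32.8
```

Tool is back within 0.9° of vertical with wedge_b still held. Now over to the drawer, turning wedge_b to lie along it.

```bash
python3 -c "
from h import *
go([.43,-.087,.24],[.1,-.995,0])"
```

```text
shift [-0.034   0.3043  0.2063] twist 0.8981457691944934 dist 0.36919663585103096 j6 0.56
```

```bash
python3 -m creep '[[[-0.034,0.304,0.206],0.898],[[-0.034,0.304,0.206],0.898],[[-0.034,0.304,0.206],0.898],[[-0.034,0.304,0.206],0.898],[[-0.034,0.304,0.206],0.898],[[-0.034,0.304,0.206],0.898],[[-0.034,0.304,0.206],0.898],[[-0.034,0.304,0.206],0.898]]' >/dev/null; python3 p.py
python3 - <<'E'
from h import *
w=grab_frame("wrist");cv2.imwrite("pics/w7.png",w["frame"][:,:,::-1])
for n in("low_a","drawer","knob"):
  for o in outline_of(n,w)[:6]:
    print(n,round(o["p"],2),np.round(o["point"]),np.round(cv2.boxPoints(cv2.minAreaRect(cv2.findNonZero(o["region"].astype(np.uint8))))).tolist())
print(proj(w,[[.5,-.081,.025],[.47,-.0835,.025]]))
E
```

```text
29.525 [ 0.43  -0.086  0.241] [-4.570e-01 -2.820e-01  2.091e+00 -1.000e-03  1.316e+00  1.013e+00] [ 0.015 -0.009 -1.   ] grip 0.0621 F 0.5 tilt 1.0 yhead -84.2
low_a 0.93 [182. 320.] [[286.0, 193.0], [287.0, 164.0], [350.0, 165.0], [350.0, 194.0]]
low_a 0.78 [146. 322.] [[288.0, 161.0], [289.0, 132.0], [352.0, 134.0], [352.0, 162.0]]
drawer 0.96 [163. 324.] [[231.0, 223.0], [232.0, 78.0], [408.0, 79.0], [407.0, 225.0]]
knob 0.63 [133. 320.] [[231.0, 223.0], [233.0, 78.0], [409.0, 81.0], [407.0, 226.0]]
[[316.26301479 146.82933994]
 [315.73532902 177.49016308]]
```

View pics/w7.png

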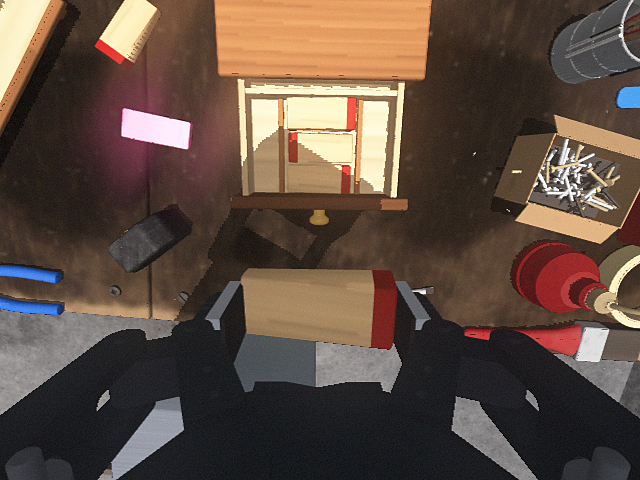

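The picture shows the drawer square to the tool. low_a (middle) is centred at (322,147) with its red end on the left, and low_b (front) at (319,180) with its red end on the right. The held wedge is at (320,308), red end on the right (-y), as needed over low_a. I'll solve its pose in the grip.

Run:
```python
from h import *
from scipy.optimize import least_squares
w=grab_frame("wrist");s=get_state();M=R.from_quat(s['tool_rot']).as_matrix();p=s['ee_pos']
uv=np.array([(246,269),(244,336),(394,271),(397,349)],float)
ob=np.array([(14,-32,-5),(-14,-32,-5),(14,32,-10),(-14,32,-10)])/1000.
def pts(q): return p+(R.from_euler('xyz',[q[3],q[4],q[5]]).apply(ob)+q[:3])@M.T
S=least_squares(lambda q:np.r_[(proj(w,pts(q))-uv).ravel(),q[3:]*50],[0,0,.01,0,0,0]);print(S.x[:3].round(4),np.degrees(S.x[3:]).round(1),S.fun.round(1))
off=M@S.x[:3]
for z in(.027,.03): print(atz(w,(321.5,147),z),atz(w,(319.5,180),z))
f1=atz(w,(231,203),.053);f2=atz(w,(408,204),.053);print('panel',f1,f2,np.degrees(np.arctan2(*(f2-f1)[[1,0]])))
L=atz(w,(288,147),.03);Rr=atz(w,(354.5,148.5),.03);print(L,Rr,np.linalg.norm(L-Rr),np.degrees(np.arctan2(*(Rr-L)[[1,0]])))
c1=atz(w,(281,165),.024);c2=atz(w,(359,165),.024);print('battens',c1,c2,(c1+c2)/2)
k=atz(w,(319,222),.032);print('knob',k)
print('rim rear',atz(w,(320,92),.048),atz(w,(320,81),.048))
print(off)
```

```text
[0.0005 0.0011 0.0074] [-3.4 -6.1 -0.2] [-3.9  2.3  0.5 -1.9  4.3  5.4 -1.1 -6.  -2.9 -5.3 -0.2]
[ 0.50178722 -0.08583488  0.027     ] [ 0.46928002 -0.08725382  0.027     ]
[ 0.50170202 -0.08576679  0.03      ] [ 0.46947974 -0.0871733   0.03      ]
panel [ 0.44078106 -0.00466963  0.053     ] [ 0.4570349  -0.17376496  0.053     ] -84.50946454971995
[ 0.49827877 -0.05286498  0.03      ] [ 0.5036616  -0.11844675  0.03      ] 0.06580230981011041 -85.30778593430186
battens [ 0.48005368 -0.04679066  0.024     ] [ 0.48822564 -0.12585044  0.024     ] [ 0.48413966 -0.08632055  0.024     ]
knob [ 0.4267949  -0.09110904  0.032     ]
rim rear [ 0.54856484 -0.07893765  0.048     ] [ 0.55764703 -0.07797746  0.048     ]
[ 0.0007632  -0.00114235 -0.00733766]
```

```bash
python3 -c "
from h import *
go([.500,-.0847,.11],[.092,-.9957,0]);go([.500,-.0847,.06]);go([.500,-.0847,.048])"
```

```text
shift [0.0666 0.0045 0.1342] twist 0.010498136025298921 dist 0.14988641069696115 j6 1.01
shift [0.0657 0.0038 0.1842] twist None dist 0.19559698494248703 j6 1.01
shift [0.0655 0.0037 0.1962] twist None dist 0.20686304449143425 j6 1.01
```

```bash
python3 -m creep '[[[0.067,0.0045,0.06],0.01],[[0.067,0.0045,0.1],0.01],[[0.067,0.0045,0.134],0.01],[[0.066,0.004,0.165],0.01],[[0.066,0.004,0.18],0.01],[[0.066,0.004,0.188],0.01],[[0.066,0.004,0.188],0.01]]' | egrep 'force|pos'; python3 p.py
python3 -m creep '[[[0,0,0.003],0],[[0,0,0.006],0]]' | egrep 'force|pos'
python3 -m creep '[[[0,0,0.002],0],[[0,0,0.002],0]]' | egrep 'force|pos'; python3 p.py
```

```text
ee_pos: [0.5002, -0.085, 0.0552]
wrist_force: [-1.0, 0.4, -0.2]
grip_force: 65.7
30.65 [ 0.5   -0.085  0.055] [-0.391  0.179  2.035 -0.003  0.908  1.09 ] [ 0.017 -0.01  -1.   ] grip 0.0623 F 1.1 tilt 1.1 yhead -84.7
ee_pos: [0.5004, -0.0852, 0.0492]
wrist_force: [0.1, -0.1, -0.5]
grip_force: 65.7
ee_pos: [0.5007, -0.0851, 0.0479]
wrist_force: [-1.9, 1.1, 8.8]
grip_force: 66.6
31.15 [ 0.501 -0.085  0.048] [-0.391  0.195  2.034 -0.003  0.894  1.09 ] [ 0.017 -0.009 -1.   ] grip 0.0622 F 9.0 tilt 1.1 yhead -84.7
```

Contact came at the height I expected. Releasing, retreating and looking.

```bash
python3 -m creep '[[[0,0,0],0],[[0,0,0],0],[[0,0,0],0]]' 25 | egrep 'force|open'
python3 -m creep '[[[0,0,-0.04],0],[[0,0,-0.09],0],[[-0.03,0,-0.13],0],[[-0.06,0,-0.15],0],[[-0.06,0,-0.15],0]]' | egrep 'force|pos|clock'
python3 - <<'E'
from h import *
w=grab_frame("wrist");cv2.imwrite("pics/w8.png",w["frame"][:,:,::-1]);t=grab_frame("top")
cv2.imwrite("pics/c2.png",np.hstack([cv2.resize(w["frame"][40:270,220:420],None,fx=2.2,fy=2.2,interpolation=cv2.INTER_CUBIC)])[:,:,::-1])
for o in outline_of("wedge_a",w)[:6]:
    c=o["point"]; print(round(o["p"],2),np.round(c),np.round(cv2.boxPoints(cv2.minAreaRect(cv2.findNonZero(o["region"].astype(np.uint8))))).tolist(),atz(w,c[::-1],.045).round(4),atz(w,c[::-1],.015).round(4))
b=w["frame"].astype(int)
red=((b[:,:,0]>120)&(b[:,:,1]<70)&(b[:,:,2]<70)).astype(np.uint8)
n,l,st,ce=cv2.connectedComponentsWithStats(red)
for i in range(1,n):
    if st[i,4]>60: print('red',st[i],ce[i].round(1),atz(w,ce[i],.045).round(4))
E
```

```text
wrist_force: [0.6, 0.2, -0.7]
opening: 0.0771
grip_force: 0.0
clock: 32.15
ee_pos: [0.4376, -0.0894, 0.1972]
wrist_force: [0.9, -0.7, -0.3]
grip_force: 0.0
0.91 [137. 126.] [[84.0, 144.0], [91.0, 112.0], [174.0, 129.0], [168.0, 160.0]] [0.4999 0.0673 0.045 ] [0.5    0.0834 0.015 ]
0.74 [155. 317.] [[279.0, 171.0], [280.0, 136.0], [358.0, 138.0], [358.0, 173.0]] [ 0.5    -0.0859  0.045 ] [ 0.5001 -0.0863  0.015 ]
0.57 [30. 91.] [[53.0, 46.0], [89.0, -22.0], [135.0, 3.0], [98.0, 71.0]] [0.575  0.0895 0.045 ] [0.5832 0.108  0.015 ]
red [ 55  34  36  29 381] [72.1 48.5] [0.5608 0.1046 0.045 ]
red [340 176  11  31 288] [344.7 191.7] [ 0.4728 -0.1117  0.045 ]
red [538 259  61  65 290] [554.2 281.2] [ 0.4097 -0.3096  0.045 ]
red [ 561  272   75   66 3039] [593.1 302.5] [ 0.3924 -0.3512  0.045 ]
red [614 308  26  31 253] [623.3 320.4] [ 0.3772 -0.3851  0.045 ]
red [578 348  31  17 181] [594.5 354.7] [ 0.3394 -0.3686  0.045 ]
```

wedge_b lies at (0.500, -0.086), as it should. Now wedge_a: hover over it with the tool turned.

```bash
python3 -c "
from h import *
go([.583,.107,.16],[.866,-.5,0])"
```

```text
shift [ 0.1621 -0.1821  0.0353] twist -0.955424331449971 dist 0.2463640571629614 j6 1.03
```

```bash
python3 -m creep '[[[0.05,-0.05,-0.03],-0.18],[[0.09,-0.1,-0.03],-0.37],[[0.13,-0.15,0],-0.55],[[0.162,-0.182,0.035],-0.73],[[0.162,-0.182,0.035],-0.95],[[0.162,-0.182,0.035],-0.955],[[0.162,-0.182,0.035],-0.955]]' 20 >/dev/null; python3 p.py
python3 - <<'E'
from h import *
w=grab_frame("wrist");cv2.imwrite("pics/w9.png",w["frame"][:,:,::-1])
for o in outline_of("wedge_a",w)[:6]:
    c=o["point"]; b=cv2.boxPoints(cv2.minAreaRect(cv2.findNonZero(o["region"].astype(np.uint8))))
    W=np.array([atz(w,x,.013)[:2] for x in b]); print(round(o["p"],2),np.round(c),b.round().tolist(),W.round(4).tolist(),W.mean(0),np.linalg.norm(W[1]-W[0]),np.linalg.norm(W[2]-W[1]),np.degrees(np.arctan2(*(W[2]-W[1])[::-1])))
f=w["frame"].astype(int);red=((f[:,:,0]>110)&(f[:,:,1]<70)&(f[:,:,2]<70)).astype(np.uint8)
n,l,st,ce=cv2.connectedComponentsWithStats(red)
for i in range(1,n):
    if st[i,4]>60: print('red',st[i],ce[i].round(1),atz(w,ce[i],.015).round(4))
E
```

```text
33.175 [0.583 0.106 0.161] [-0.007  0.199  1.781 -0.01   1.146  0.524] [ 0.015 -0.01  -1.   ] grip 0.0788 F 0.7 tilt 1.0 yhead -30.2
0.82 [292. 249.] [[216.0, 270.0], [249.0, 252.0], [282.0, 315.0], [250.0, 332.0]] [[0.4899, 0.1179], [0.5229, 0.1169], [0.5165, 0.0518], [0.4815, 0.052]] [0.5027058  0.08466919] 0.03299056288232428 0.06541984028000979 -95.63789681172192
0.76 [222. 320.] [[282.0, 203.0], [358.0, 200.0], [359.0, 238.0], [283.0, 240.0]] [[0.57, 0.1388], [0.6255, 0.1091], [0.6114, 0.0804], [0.5542, 0.1111]] [0.59029072 0.10986046] 0.06302832307931386 0.031959037165223685 -116.23629722049714
red [283 203  11  37 372] [288.3 220.6] [0.5673 0.1238 0.015 ]
```

```bash
python3 -c "
from h import *
go([.590,.110,.06],[.881,-.473,0]);go([.590,.110,.0185])"
```

```text
shift [0.0069 0.002  0.1017] twist -0.033833312625251466 dist 0.10196807719335847 j6 0.52
shift [0.0068 0.0012 0.1432] twist None dist 0.1433782262710202 j6 0.52
```

```bash
python3 -m creep '[[[0.007,0.002,0.05],-0.03],[[0.007,0.002,0.09],-0.03],[[0.007,0.002,0.12],-0.03],[[0.007,0.001,0.135],-0.03],[[0.007,0.001,0.142],-0.03],[[0.007,0.001,0.143],-0.03]]' 25 | egrep 'force|pos|open'
python3 -m creep '[[[0,0,0],0],[[0,0,0],0],[[0,0,0],0],[[0,0,0],0]]' 255 | egrep 'force|pos|open'
python3 -m creep '[[[0,0,-0.02],0],[[0,0,-0.07],0],[[0,0,-0.12],0],[[0,0,-0.12],0]]' >/dev/null; python3 p.py
python3 - <<'E'
from h import *
w=grab_frame("wrist");cv2.imwrite("pics/w10.png",w["frame"][:,:,::-1])
f=w["frame"].astype(int);red=((f[:,:,0]>90)&(f[:,:,1]<60)&(f[:,:,2]<60)).astype(np.uint8)
n,l,st,ce=cv2.connectedComponentsWithStats(red)
for i in range(1,n):
    if st[i,4]>100: print('red',st[i],ce[i].round(1))
for o in outline_of("wedge_a",w)[:4]:
    print(round(o["p"],2),o["point"],cv2.boundingRect(o["region"].astype(np.uint8)))
go([.43,-.087,.22],[.09,-.996,0])
E
```

```text
ee_pos: [0.5902, 0.1108, 0.0189]
wrist_force: [-0.5, 0.7, 0.2]
opening: 0.0772
grip_force: 0.0
ee_pos: [0.5935, 0.1124, 0.0255]
wrist_force: [-14.2, 4.9, 33.8]
opening: 0.0513
grip_force: 54.5
35.025 [0.591 0.112 0.145] [ 0.003  0.234  1.772 -0.011  1.107  0.502] [ 0.028 -0.009 -1.   ] grip 0.0179 F 1.3 tilt 1.7 yhead -28.3
red [ 294  267   46   68 2602] [317.3 299.3]
0.84 [299.7, 230.5] (205, 270, 53, 59)
0.79 [286.4, 319.6] (295, 239, 60, 95)
shift [-0.2502 -0.043  -0.0819] twist 0.986854349872536 dist 0.2667594867213535 j6 0.5
```

The grasp slipped: the opening now reads 18 mm. I'll use my last picture to see how it is held.

View pics/w10.png

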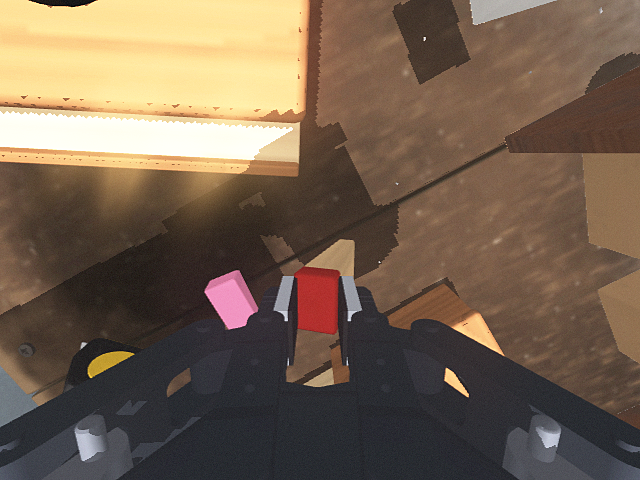

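The wedge now hangs by its thick end between the pads, red end face up at (318,300) and thin end pointing down. I'll stand it on the bench and tip it back onto its face, length along tool y.

```bash
python3 -m creep '[[[0,0.025,0.03],0],[[0,0.025,0.055],0],[[0,0.025,0.065],0],[[0,0.025,0.065],0]]' | egrep 'force|pos|open'
python3 -m creep '[[[0,0,0.004],0],[[0,0,0.008],0]]' | egrep 'force|pos'
python3 -m creep '[[[0,0,0.004],0],[[0,0,0.004],0]]' | egrep 'force|pos'
```

```text
ee_pos: [0.6098, 0.0997, 0.0722]
wrist_force: [-1.0, -0.2, -0.3]
opening: 0.0174
grip_force: 57.3
ee_pos: [0.6122, 0.1001, 0.0696]
wrist_force: [-13.1, 2.1, 34.4]
grip_force: 61.0
ee_pos: [0.6155, 0.0993, 0.0696]
wrist_force: [-9.5, -0.7, 33.7]
grip_force: 57.7
```

```bash
python3 -m creep '[[[0,0,-0.008],0],[[0,0,-0.008],0],[[0,0,-0.008],0],[[0,0,-0.008],0],[[0,0,0.007],0],[[0,0,0.012],0]]' 0 | egrep 'force|pos|open'
python3 -m creep '[[[0,-0.015,0],0],[[0,-0.03,0],0],[[0,-0.042,0],0],[[0,-0.048,-0.01],0],[[0,-0.048,-0.03],0],[[0,-0.04,-0.07],0],[[0,-0.03,-0.1],0],[[0,-0.03,-0.1],0]]' | egrep 'force|pos|open|clock'
cat > look.py <<'E'
from h import *
w=grab_frame("wrist");cv2.imwrite("pics/l%d.png"%w["shot"],w["frame"][:,:,::-1])
for o in outline_of("wedge_a",w)[:5]:
    b=cv2.boxPoints(cv2.minAreaRect(cv2.findNonZero(o["region"].astype(np.uint8))))
    W=np.array([atz(w,x,.013)[:2] for x in b])
    if np.linalg.norm(W[1]-W[0])<np.linalg.norm(W[2]-W[1]): W=np.roll(W,-1,0)
    print(round(o["p"],2),np.round(o["point"]),b.round().tolist(),"c",W.mean(0).round(4),"LxW",np.linalg.norm(W[1]-W[0]).round(4),np.linalg.norm(W[2]-W[1]).round(4),"head",np.degrees(np.arctan2(*(W[1]-W[0])[::-1])).round(1))
f=w["frame"].astype(int);red=((f[:,:,0]>110)&(f[:,:,1]<70)&(f[:,:,2]<70)).astype(np.uint8)
n,l,st,ce=cv2.connectedComponentsWithStats(red)
for i in range(1,n):
    if st[i,4]>80: print('red',st[i],ce[i].round(1),atz(w,ce[i],.015).round(4))
E
python3 look.py
```

```text
ee_pos: [0.6098, 0.0994, 0.0474]
wrist_force: [-0.0, 0.5, -0.3]
opening: 0.0852
grip_force: 0.0
clock: 37.88
ee_pos: [0.5864, 0.1142, 0.1542]
wrist_force: [0.7, -0.4, 0.1]
opening: 0.0855
grip_force: 0.0
0.89 [232. 325.] [[287.0, 215.0], [364.0, 212.0], [365.0, 248.0], [289.0, 251.0]] c [0.5952 0.1085] LxW 0.0628 0.031 head -26.1
0.89 [303. 244.] [[211.0, 279.0], [245.0, 261.0], [279.0, 327.0], [245.0, 345.0]] c [0.5029 0.085 ] LxW 0.0673 0.0358 head -94.7
red [287 215  12  37 395] [293.  232.7] [0.571  0.1214 0.015 ]
```

wedge_a is flat again at (0.595, 0.1085), heading -26°. The tips were evidently too high for the thin end, because open fingers stand farther back. This time I'll go down to contact first.

```bash
python3 -c "
from h import *
go([.5945,.109,.025],[.894,-.449,0])"
```

```text
shift [0.0006 0.01   0.1249] twist -0.02882850598377029 dist 0.12533554656407722 j6 0.51
```

```bash
python3 -m creep '[[[0.001,0.01,0.05],-0.03],[[0.001,0.01,0.09],-0.03],[[0.001,0.01,0.11],-0.03],[[0.001,0.01,0.122],-0.03],[[0.001,0.01,0.13],-0.03],[[0.001,0.01,0.134],-0.03],[[0.001,0.01,0.134],-0.03]]' 42 | egrep 'force|pos|open'
python3 -m creep '[[[0,0,0.002],0],[[0,0,0.003],0]]' | egrep 'force|pos'
python3 -m creep '[[[0,0,0.002],0],[[0,0,0.003],0]]' | egrep 'force|pos'
```

```text
ee_pos: [0.5949, 0.1095, 0.0158]
wrist_force: [0.2, -0.9, 0.3]
opening: 0.0713
grip_force: 0.0
ee_pos: [0.5948, 0.1094, 0.0125]
wrist_force: [0.3, 0.2, 0.4]
grip_force: 0.0
ee_pos: [0.5946, 0.1094, 0.0095]
wrist_force: [-3.1, -0.6, 8.0]
grip_force: 4.0
```

```bash
python3 -m creep '[[[0,0,-0.002],0],[[0,0,-0.002],0]]' | egrep 'force|pos'
python3 -m creep '[[[0,0,0],0],[[0,0,0],0],[[0,0,0],0],[[0,0,0],0]]' 255 | egrep 'force|pos|open'
python3 -m creep '[[[0,0,-0.02],0],[[0,0,-0.07],0],[[0,0,-0.12],0],[[0,0,-0.12],0]]' >/dev/null; python3 p.py; python3 look.py
```

```text
ee_pos: [0.5946, 0.1094, 0.0113]
wrist_force: [0.1, -1.2, -0.1]
grip_force: 0.0
ee_pos: [0.5952, 0.1095, 0.0122]
wrist_force: [-0.6, -1.0, 5.9]
opening: 0.0625
grip_force: 68.5
40.6 [0.596 0.111 0.137] [ 0.     0.253  1.764 -0.011  1.097  0.469] [ 0.027 -0.009 -1.   ] grip 0.0625 F 1.0 tilt 1.6 yhead -26.6
0.96 [285. 209.] [[191.0, 288.0], [224.0, 265.0], [235.0, 281.0], [201.0, 304.0]] c [0.5054 0.1112] LxW 0.034 0.0156 head 7.8
0.82 [309. 313.] [[239.0, 273.0], [394.0, 273.0], [394.0, 351.0], [239.0, 351.0]] c [0.5687 0.0502] LxW 0.1245 0.0719 head -27.1
red [ 239  273   25   79 1700] [250.9 312.1] [0.5215 0.0769 0.015 ]
```

wedge_a is held properly this time: opening 62.5 mm, red end on the left. Over to the drawer for the front place.

```bash
python3 -c "
from h import *
go([.42,-.089,.20],[.0905,-.9959,0])"
```

```text
shift [-0.2558 -0.0638 -0.0691] twist 1.0163494280908543 dist 0.2724976403783123 j6 0.47
```

```bash
python3 -m creep '[[[-0.06,-0.02,-0.07],0.18],[[-0.12,-0.04,-0.07],0.37],[[-0.18,-0.06,-0.07],0.55],[[-0.256,-0.064,-0.069],0.74],[[-0.256,-0.064,-0.069],0.92],[[-0.256,-0.064,-0.069],1.016],[[-0.256,-0.064,-0.069],1.016],[[-0.256,-0.064,-0.069],1.016]]' >/dev/null; python3 p.py
python3 - <<'E'
from h import *
w=grab_frame("wrist");cv2.imwrite("pics/w11.png",w["frame"][:,:,::-1])
c=proj(w,[[.47,-.0885,.045],[.50,-.0857,.045]]);print(c)
f=w["frame"].astype(int);u=int(c[0,0]);pr=f[:,u-12:u+13].mean(1)
for v in range(40,262,2): print(v,pr[v].astype(int).tolist(),end=' ')
print()
for o in outline_of("wedge_a",w)[:6]+outline_of("drawer",w)[:1]:
    print(round(o["p"],2),np.round(o["point"]),cv2.boundingRect(o["region"].astype(np.uint8)))
E
```

```text
41.7 [ 0.419 -0.089  0.198] [-4.730e-01 -2.610e-01  2.156e+00 -1.000e-03  1.231e+00  1.005e+00] [ 0.014 -0.008 -1.   ] grip 0.0624 F 0.9 tilt 0.9 yhead -84.7
[[320.46233144 169.45144212]
 [320.5785967  131.22761533]]
40 [223, 151, 94] 42 [231, 158, 100] 44 [208, 137, 87] 46 [176, 115, 73] 48 [111, 72, 45] 50 [157, 122, 86] 52 [180, 148, 109] 54 [141, 111, 81] 56 [139, 109, 78] 58 [183, 150, 109] 60 [188, 153, 112] 62 [249, 238, 198] 64 [254, 247, 215] 66 [254, 248, 215] 68 [244, 216, 161] 70 [141, 109, 77] 72 [240, 197, 138] 74 [254, 245, 197] 76 [254, 245, 201] 78 [254, 246, 204] 80 [254, 246, 203] 82 [254, 246, 203] 84 [254, 247, 206] 86 [254, 247, 207] 88 [254, 248, 207] 90 [254, 248, 210] 92 [254, 247, 206] 94 [254, 247, 206] 96 [254, 247, 204] 98 [253, 243, 196] 100 [252, 237, 185] 102 [253, 242, 194] 104 [254, 244, 198] 106 [253, 241, 193] 108 [255, 251, 198] 110 [139, 100, 68] 112 [212, 172, 123] 114 [255, 251, 208] 116 [254, 245, 202] 118 [254, 247, 206] 120 [254, 246, 204] 122 [254, 247, 204] 124 [254, 247, 206] 126 [254, 248, 207] 128 [254, 248, 208] 130 [254, 248, 209] 132
[... 667 characters left out ...]
 202 [84, 53, 37] 204 [95, 70, 41] 206 [107, 80, 45] 208 [104, 78, 44] 210 [107, 80, 46] 212 [118, 89, 50] 214 [133, 101, 53] 216 [142, 109, 57] 218 [140, 107, 56] 220 [117, 89, 48] 222 [55, 41, 30] 224 [45, 33, 26] 226 [45, 34, 26] 228 [45, 33, 27] 230 [45, 33, 25] 232 [44, 33, 25] 234 [44, 33, 26] 236 [43, 34, 26] 238 [44, 33, 26] 240 [43, 33, 25] 242 [43, 32, 26] 244 [42, 32, 24] 246 [48, 37, 29] 248 [52, 40, 32] 250 [50, 38, 30] 252 [47, 35, 28] 254 [45, 34, 27] 256 [43, 34, 27] 258 [43, 32, 26] 260 [42, 33, 26] 
0.86 [307. 309.] (239, 272, 156, 81)
0.84 [132. 321.] (283, 112, 81, 39)
0.67 [115. 128.] (89, 89, 84, 49)
0.35 [242. 124.] (74, 205, 99, 74)
0.8 [148. 317.] (216, 49, 206, 174)
```

Run:
```python
from h import *
w=grab_frame("wrist");u=320
bf=atz(w,(u,147.5),.045);pi=atz(w,(u,185.5),.053);br=atz(w,(u,112),.045);po=atz(w,(u,202.5),.053)
print(bf,pi,np.linalg.norm((bf-pi)[:2]),np.linalg.norm((br-bf)[:2]),np.linalg.norm((pi-po)[:2]))
c=(bf+pi)/2;c[2]=.0375;print(c)
b=cv2.boxPoints
L=atz(w,(283,132),.045);Q=atz(w,(363,132),.045);print('B y ends',L,Q,(L+Q)/2)
for z in (.11,.06,.048): go([c[0],c[1]+.0005,z],[.0905,-.9959,0])
```

```text
[ 0.48794248 -0.08659762  0.045     ] [ 0.45804838 -0.08930959  0.053     ] 0.03001686058417596 0.02723738682784319 0.013899768435141131
[ 0.47299543 -0.0879536   0.0375    ]
B y ends [ 0.49714497 -0.05575817  0.045     ] [ 0.50321341 -0.12003777  0.045     ] [ 0.50017919 -0.08789797  0.045     ]
shift [0.0518 0.0027 0.0898] twist 0.0017370538777252698 dist 0.103721235746559 j6 1.01
shift [0.0511 0.0022 0.1398] twist 0.0017370538777252698 dist 0.14886229924539265 j6 1.01
shift [0.0509 0.002  0.1518] twist 0.0017370538777252698 dist 0.16012631760789478 j6 1.01
```

```bash
python3 -m creep '[[[0.052,0.0025,0.05],0],[[0.052,0.0025,0.09],0],[[0.051,0.002,0.12],0],[[0.051,0.002,0.132],0],[[0.051,0.002,0.134],0],[[0.051,0.002,0.134],0]]' | egrep 'force|pos'
python3 -m creep '[[[0,0,0.004],0],[[0,0,0.006],0]]' | egrep 'force|pos'
python3 -m creep '[[[0,0,0.004],0],[[0,0,0.006],0]]' | egrep 'force|pos'
```

```text
ee_pos: [0.4738, -0.0882, 0.0674]
wrist_force: [-0.2, -0.1, -0.1]
grip_force: 65.6
ee_pos: [0.4732, -0.088, 0.0606]
wrist_force: [0.4, 0.3, -0.0]
grip_force: 65.6
ee_pos: [0.4729, -0.0878, 0.0538]
wrist_force: [0.1, 0.5, 0.3]
grip_force: 65.6
```

```bash
python3 -m creep '[[[0,0,0.003],0],[[0,0,0.005],0]]' | egrep 'force|pos'
python3 -m creep '[[[0,0,0.002],0],[[0,0,0.003],0]]' | egrep 'force|pos'
```

```text
ee_pos: [0.473, -0.0879, 0.0489]
wrist_force: [0.4, -0.6, -0.2]
grip_force: 65.6
ee_pos: [0.4734, -0.0882, 0.0465]
wrist_force: [-3.9, 0.9, 9.1]
grip_force: 66.5
```

```bash
python3 -m creep '[[[0,0,0],0],[[0,0,0],0],[[0,0,0],0]]' 25 | egrep 'force|open'
python3 -m creep '[[[0,0,-0.04],0],[[0,0,-0.09],0],[[-0.03,0,-0.13],0],[[-0.06,0,-0.15],0],[[-0.06,0,-0.15],0]]' | egrep 'force|pos|clock'
python3 - <<'E'
from h import *
w=grab_frame("wrist");cv2.imwrite("pics/w12.png",w["frame"][:,:,::-1])
for o in outline_of("wedge_a",w)[:6]:
    b=cv2.boxPoints(cv2.minAreaRect(cv2.findNonZero(o["region"].astype(np.uint8))));W=np.array([atz(w,x,.045)[:2] for x in b])
    print(round(o["p"],2),np.round(o["point"]),b.round().tolist(),W.mean(0).round(4),[np.linalg.norm(W[i]-W[i-1]).round(4) for i in(1,2)])
f=w["frame"].astype(int);red=((f[:,:,0]>100)&(f[:,:,1]<75)&(f[:,:,2]<75)).astype(np.uint8)
n,l,st,ce=cv2.connectedComponentsWithStats(red)
for i in range(1,n):
    if st[i,4]>50: print('red',st[i],atz(w,ce[i],.045).round(4))
for u in (295,320,345):
  pr=f[40:260,u-4:u+5].mean(1); print(u,[(int(v)+40,int(pr[v].sum()/3)) for v in range(0,220,3)])
s=grab_frame("scene")
for o in outline_of("wedge_a",s)[:6]: print('scene',round(o["p"],2),np.round(o["point"]),np.round(cv2.boxPoints(cv2.minAreaRect(cv2.findNonZero(o["region"].astype(np.uint8))))).tolist())
X=np.array([.471,-.088,0]);uy=np.array([-.0905,.9959,0])
print('expected thick/thin top ends A',proj(s,[X+.032*uy+[0,0,.045],X-.032*uy+[0,0,.045]]))
E
```

```text
wrist_force: [-0.3, 1.3, -0.2]
opening: 0.0768
grip_force: 0.0
clock: 44.65
ee_pos: [0.411, -0.0924, 0.1968]
wrist_force: [0.3, 0.0, -0.2]
grip_force: 0.0
0.9 [159. 313.] [[276.0, 175.0], [276.0, 140.0], [354.0, 140.0], [354.0, 175.0]] [ 0.4715 -0.0876] [np.float64(0.0277), np.float64(0.0629)]
0.73 [102. 120.] [[77.0, 112.0], [84.0, 78.0], [171.0, 97.0], [164.0, 130.0]] [0.4982 0.0645] [np.float64(0.0259), np.float64(0.0664)]
0.66 [122. 319.] [[277.0, 139.0], [278.0, 100.0], [359.0, 103.0], [358.0, 142.0]] [ 0.4998 -0.0874] [np.float64(0.0289), np.float64(0.0636)]
0.17 [234. 115.] [[62.0, 240.0], [139.0, 182.0], [171.0, 225.0], [94.0, 283.0]] [0.3935 0.0762] [np.float64(0.0872), np.float64(0.0421)]
red [ 107   47   64   49 1303] [0.5255 0.0499 0.045 ]
red [206 101   9  27  73] [ 0.4968 -0.0019  0.045 ]
red [  91  117   69   45 1202] [0.4738 0.0663 0.045 ]
red [205 129   9  21  73] [ 0.4794 -0.0016  0.045 ]
red [277 137  11  38 356] [ 0.47   -0.0603  0.045 ]
red [325 180  28   8  72] [ 0.4518 -0.1082  0.045 ]
red [541 232  62  69 337] [ 0.4055 -0.31    0.045 ]
red [ 565  243   75   70
[... 2278 characters left out ...]
), (169, 231), (172, 231), (175, 128), (178, 60), (181, 76), (184, 69), (187, 69), (190, 65), (193, 62), (196, 48), (199, 48), (202, 45), (205, 44), (208, 42), (211, 41), (214, 43), (217, 40), (220, 39), (223, 35), (226, 37), (229, 35), (232, 35), (235, 37), (238, 36), (241, 37), (244, 37), (247, 41), (250, 41), (253, 50), (256, 52), (259, 50)]
scene 0.88 [227. 295.] [[282.0, 225.0], [290.0, 216.0], [310.0, 233.0], [302.0, 242.0]]
scene 0.71 [262. 348.] [[330.0, 260.0], [335.0, 251.0], [364.0, 267.0], [359.0, 276.0]]
scene 0.58 [259. 355.] [[339.0, 253.0], [346.0, 242.0], [372.0, 260.0], [365.0, 270.0]]
expected thick/thin top ends A [[333.5352613  255.99013969]
 [359.74909074 270.29422069]]
```

Both wedges lie in place, level and inside the panel: wedge_a is at (0.4715, -0.0876) with its red end at +y, and wedge_b at (0.500, -0.0874). Now to shut the drawer with closed fingers on the knob.

Run:
```python
from h import *
w=grab_frame("wrist");print([(round(o["p"],2),np.round(o["point"]),atz(w,o["point"][::-1],.032)) for o in recognise("knob",w)][:2],atz(w,(320,213),.032))
M=R.from_quat(get_state()['tool_rot']).as_matrix();print(M[:,0])
go([.385,-.0945,.10]);go([.385,-.0945,.042])
```

```text
[(0.88, array([117., 280.]), array([ 0.50009858, -0.0548775 ,  0.032     ]))] [ 0.42389895 -0.0950585   0.032     ]
[0.99574919 0.09116847 0.01310986]
shift [-0.0274 -0.0005  0.0938] twist None dist 0.09774313177173496 j6 0.99
shift [-0.0282 -0.0011  0.1518] twist None dist 0.15440828429342118 j6 0.99
```

```bash
python3 -m creep '[[[-0.028,0.001,0.05],0],[[-0.028,0.001,0.1],0],[[-0.028,0.001,0.135],0],[[-0.028,0.001,0.152],0],[[-0.028,0.001,0.152],0]]' 255 | egrep 'force|pos|open'
python3 -m creep '[[[0.012,0,0],0],[[0.022,0,0],0],[[0.03,0,0],0],[[0.036,0,0],0],[[0.042,0,0],0],[[0.048,0,0],0],[[0.054,0,0],0],[[0.06,0,0],0]]' | egrep 'clock|force|pos'
```

```text
ee_pos: [0.3845, -0.0961, 0.041]
wrist_force: [-0.3, 0.7, -0.1]
opening: 0.0
grip_force: 0.0
clock: 46.58
ee_pos: [0.4456, -0.0916, 0.0435]
wrist_force: [-2.6, -3.1, 0.1]
grip_force: 1.6
```

```bash
python3 -m creep '[[[0.007,0,0],0],[[0.014,0,0],0],[[0.021,0,0],0],[[0.028,0,0],0],[[0.035,0,0],0]]' | egrep 'clock|force|pos'
python3 -m creep '[[[0.007,0,0],0],[[0.014,0,0],0],[[0.02,0,0],0],[[0.024,0,0],0]]' | egrep 'clock|force|pos'
python3 -m creep '[[[0.004,0,0],0],[[0.008,0,0],0]]' | egrep 'clock|force|pos'
```

```text
clock: 47.2
ee_pos: [0.4803, -0.088, 0.0439]
wrist_force: [-3.8, -1.6, -2.5]
grip_force: 1.7
clock: 47.7
ee_pos: [0.5045, -0.0859, 0.0445]
wrist_force: [-3.0, -0.3, -1.7]
grip_force: 1.6
clock: 47.95
ee_pos: [0.5122, -0.0853, 0.0446]
wrist_force: [-3.2, 0.0, -2.9]
grip_force: 1.6
```

```bash
python3 -m creep '[[[0.003,0,0],0],[[0.006,0,0],0]]' | egrep 'force|pos'
python3 -m creep '[[[0.003,0,0],0],[[0.006,0,0],0]]' | egrep 'force|pos'
python3 -m creep '[[[0.002,0,0],0],[[0.004,0,0],0]]' | egrep 'clock|force|pos'
```

```text
ee_pos: [0.5182, -0.0848, 0.0448]
wrist_force: [-5.8, -0.1, -2.1]
grip_force: 3.9
ee_pos: [0.5187, -0.0846, 0.0445]
wrist_force: [-35.3, -6.1, 24.0]
grip_force: 17.6
clock: 48.7
ee_pos: [0.519, -0.0846, 0.0444]
wrist_force: [-49.7, -9.8, 38.4]
grip_force: 25.2
```

Hard stop at the expected travel of about 0.10 m. I'll back off and check.

```bash
python3 -m creep '[[[-0.02,0,0],0],[[-0.06,0,0],0],[[-0.09,0,-0.05],0],[[-0.09,0,-0.11],0],[[-0.1,0,-0.17],0],[[-0.1,0,-0.17],0]]' | egrep 'clock|force|pos'
python3 - <<'E'
from h import *
w=grab_frame("wrist");t=grab_frame("top")
for n,f in(("w",w),("t",t)):
    for k in("drawer","chest","wedge_a","low_a"):
        for o in outline_of(k,f)[:3]: print(n,k,round(o["p"],2),np.round(o["point"]),np.round(cv2.boxPoints(cv2.minAreaRect(cv2.findNonZero(o["region"].astype(np.uint8))))).astype(int).tolist())
c=proj(w,[[.56,-.083,.064]])[0];u=int(c[0]);pr=w["frame"].astype(int)[:,u-40:u-25].mean((1,2));print(u,[(v,int(pr[v])) for v in range(0,260,4)])
X0=np.array([.5015+.0997*0,-.0865,0])
# expected chest front face: bed centre open .1 -> shut centre
ux=np.array([.9957,.0909,0]);cen=np.array([.5010,-.0866,0])+.1015*ux
for nm,d,z in(("panel front top",-.05775,.053),("chest front top",-.060,.064),("chest rear top",.06,.064)):
    print(nm,(cen+d*ux).round(4),proj(w,cen+d*ux+[0,0,z]),proj(t,cen+d*ux+[0,0,z]))
E
```

```text
clock: 49.45
ee_pos: [0.4297, -0.0934, 0.2208]
wrist_force: [0.4, -0.6, -0.0]
grip_force: 0.0
w drawer 0.88 [ 89. 311.] [[207, 76], [411, 76], [411, 117], [207, 117]]
w chest 0.88 [ 50. 310.] [[194, 0], [425, 0], [425, 118], [194, 118]]
w wedge_a 0.81 [132. 133.] [[93, 139], [100, 108], [179, 125], [172, 155]]
t drawer 0.77 [212. 350.] [[309, 212], [389, 205], [389, 213], [309, 220]]
t chest 0.91 [182. 351.] [[301, 153], [387, 146], [392, 213], [307, 220]]
t wedge_a 0.58 [234. 271.] [[257, 242], [259, 229], [288, 232], [287, 245]]
314 [(0, 212), (4, 216), (8, 212), (12, 216), (16, 222), (20, 213), (24, 212), (28, 214), (32, 216), (36, 215), (40, 217), (44, 219), (48, 211), (52, 209), (56, 214), (60, 206), (64, 204), (68, 210), (72, 193), (76, 94), (80, 166), (84, 170), (88, 168), (92, 81), (96, 80), (100, 69), (104, 101), (108, 98), (112, 99), (116, 101), (120, 105), (124, 106), (128, 106), (132, 102), (136, 89), (140, 68), (144, 63), (148, 58), (152, 58), (156, 57), (160, 56), (164, 54), (168, 51), (172, 49), (176, 50), (180, 44), (184, 37), (188, 35), (192, 36), (196, 39), (200, 45), (204, 44), (208, 47), (212, 45), (216, 45), (220, 44), (224, 45), (228, 52), (232, 67), (236, 73), (240, 76), (244, 78), (248, 81), (252, 78), (256, 81)]
panel front top [ 0.5446 -0.0826  0.    ] [[312.33150928  92.09309358]] [[351.26548889 215.50318936]]
chest front top [ 0.5423 -0.0828  0.    ] [[312.41682706  92.3584068 ]] [[351.6639095  215.79998156]]
chest rear top [ 0.6618 -0.0719  0.    ] [[311.88064259 -88.13443748]] [[346.30336851 158.77160796]]
```

Run:
```python
from h import *
w=grab_frame("wrist");f=w["frame"].astype(int)
for u in (250,280,350,380):
    pr=f[:,u-6:u+7].mean((1,2));print(u,[(v,int(pr[v])) for v in range(66,96)])
for v,z in((74.5,.064),(77.5,.053),(91,.053)): print(v,z,atz(w,(314,v),z))
```

```text
250 [(66, 170), (67, 170), (68, 170), (69, 170), (70, 171), (71, 171), (72, 169), (73, 170), (74, 170), (75, 169), (76, 169), (77, 133), (78, 136), (79, 102), (80, 100), (81, 91), (82, 93), (83, 253), (84, 169), (85, 247), (86, 224), (87, 196), (88, 81), (89, 85), (90, 88), (91, 90), (92, 110), (93, 117), (94, 114), (95, 114)]
280 [(66, 166), (67, 167), (68, 167), (69, 170), (70, 169), (71, 170), (72, 170), (73, 170), (74, 168), (75, 169), (76, 172), (77, 130), (78, 135), (79, 87), (80, 78), (81, 76), (82, 79), (83, 79), (84, 80), (85, 77), (86, 83), (87, 82), (88, 74), (89, 67), (90, 71), (91, 101), (92, 102), (93, 100), (94, 100), (95, 99)]
350 [(66, 156), (67, 168), (68, 168), (69, 169), (70, 172), (71, 170), (72, 167), (73, 168), (74, 166), (75, 163), (76, 165), (77, 161), (78, 146), (79, 118), (80, 74), (81, 77), (82, 80), (83, 81), (84, 78), (85, 77), (86, 78), (87, 76), (88, 76), (89, 74), (90, 64), (91, 90), (92, 101), (93, 100), (94, 98), (95, 98)]
380 [(66, 131), (67, 171), (68, 166), (69, 167), (70, 169), (71, 170), (72, 167), (73, 167), (74, 167), (75, 166), (76, 166), (77, 166), (78, 151), (79, 132), (80, 72), (81, 74), (82, 76), (83, 80), (84, 77), (85, 77), (86, 72), (87, 74), (88, 74), (89, 74), (90, 58), (91, 56), (92, 75), (93, 78), (94, 74), (95, 75)]
74.5 0.064 [ 0.54635672 -0.07960708  0.064     ]
77.5 0.053 [ 0.54654476 -0.07959793  0.053     ]
91 0.053 [ 0.5366726  -0.08048311  0.053     ]
```

```bash
python3 -c "
from cell import *
print(finish_job())"
```

```text
the job is handed in; nothing more can be done
None
```

Both wedges are laid head to tail in the drawer and the drawer is pushed to its hard stop. I handed it in at about 49.5 s. The first bench grasp of wedge_a slipped and was redone, the tool was tilted for the rack by leaning on the arm's reach limits, and the end state was checked from image measurements and push force, not by eye.

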